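# Brush out the cup holder and fill it from the drawer

## Robot

A 6-joint arm with a two-finger parallel gripper is mounted at the origin on the work surface. World frame = base frame: x ahead of the robot, y to its left, z up, the work surface at z = 0. Lengths are in m, angles in rad, forces in N, time in s.
With the tool pointing down it reaches from about 0.25 to 0.725 m from the base axis. Payload 9.7 kg.
Tool frame: the origin (TCP) lies midway between the tips of the shut fingers; the grasp point (between the pads) lies 19 mm behind it; z points along the fingers, y is the line along which they close (so a half turn about z gives the same grasp; the last joint's range is limited). The gripper opens to 85 mm and grips with 20 to 120 N. Pads are 22 mm wide; open, the fingers measure 114 mm over their backs; the gripper's body (76 mm by 85 mm) begins 54 mm behind the grasp point. The pads swing forward as they close: fully open they stand 13 mm farther back than shut.
Start: joints at [1.143, 0.087, 0.176, 1.66, 0, 1.571], TCP at [0.228, 0.5, 0.231] pointing down, gripper open.
Joint ranges: [-3.13, 3.13], [-0.85, 1.81], [-1.15, 1.24], [-2.2, 2.28], [-1.44, 1.52], [-3.14, 3.14]. Speed limits (rad/s): [2.22, 2.22, 2.57, 3.14, 3.14, 3.14].

## Interface

Orientations are given as a unit quaternion [x, y, z, w].
In Python, from cell import r gives the robot as it stands.
- The arm moves only by the shell command python3 -m jog 'ROWS'. ROWS is JSON, a list of rows, each a list of 3 entries, a list of its own where there are three numbers: the shift along the world's x, y, z in m, then the turn, a rotation vector about the world's x, y, z in rad, then the finger opening in m, from 0 to 0.0854. In form: [[[dx, dy, dz], [wx, wy, wz], grip], ...]. A call has 1 to 12 rows; each row shifts and turns the commanded pose from where the row before left it; what a row does not reach is not made up. A row lasts 1/10 s, in which the tool goes at most 50 mm and 8.59 degrees, less where a joint would pass 70% of its speed; a pose out of reach is approached as far as the arm can. A call with a gripper value outside its range is refused whole. The fingers move at their own pace and stop on an object; the grip force is fixed at half the most. Time passes only in rows, so rows that do not move let the fingers close. It gives the time, the measured TCP pose, the force, the opening and the grip force at its end, in the units of the state.
- r.state(): the state, without advancing time (a new reading comes with each control period).
- r.grab_frame(name): name is "scene" or "top"; returns a dict with "img" (420x560x3 uint8, red, green, blue), "z_map" (420x560 float32, m along the optical axis (not along the pixel's ray), 0 where there is no reading), "vertical_fov" (degrees; the focal length in pixels is half the picture's height over the tangent of half this angle, whatever the lens; pixels are square), "cx", "cy" (the principal point, pixels), "xyz" and "rotation" of the camera in the world. Camera axes: x right, y down, z forward; pixel columns grow to the right and rows downward; lengths in m; the calibration is good to about 2 mm. A picture is of the moment at which its call begins.
- r.close_job(): hands the job in; it is judged then, once.
Trained networks look in a picture, given as the dict that the camera call returned (one of the last four; its "shot" number tells which), for a name from the list of things; names that differ only in an ending like _2 or _b are one class to them, and where a whole thing is asked for, a point or a joint stands for the part that bears it (a point fixed in the world has none). Each returns a list of dicts, best first, with "conf" (0 to 1); they miss things now and then, are a little off and sometimes report something else, mostly with a low value. They report only what shows in the picture. A call takes as long as a camera call. They do not tell look-alikes from the thing itself.
- r.recognise(target, picture): "bbox" ([left, top, width, height] in pixels, round what is visible of it).
The state is a dict: "time": time; "joint_positions": joint angles; "joint_velocities": joint speeds; "effort": joint torques, N m; "tcp_pos": TCP position; "tool_rot": TCP orientation; "wrist_force": force on the tool from outside, world axes, zero at the start; "ft_torque": the same for the moment, N m; "gripper_width": opening from 0.0 (shut) to 1.0 (fully open); "finger_force": force on a finger pad.
Only numpy, scipy, OpenCV 4.12 (cv2) and the standard library are available. Lean on these libraries where they do the work, as an engineer would, in place of code of your own. Each camera call takes 0.05 s, during which the arm holds its last target. There are 200 camera calls.

## Task

First take the long brush from its stand and scrub out the empty steel cup holder with two full strokes: down to the bottom and up until the bristles show at its mouth, then down and up again; put the brush back upright in its stand. Then pull the drawer all the way out to its stop and nest every white cup from it, upright and fully seated, into one straight stack in the mouth of the holder. Leave the lidded jar in the drawer and the bottle alone, and at last push the drawer fully shut.

Things in the scene. Friction and masses are not known exactly. Their poses are not given: they have to be found in the camera images.
- cabinet: low aluminium drawer unit fixed on the bench, 300 deep (x) x 440 wide (y) x 110 high; origin on the bench under the middle of its front face (drawer shut); it extends to its own +x, its front faces its own -x (towards the robot), slightly turned from start to start; nothing stands on top
- drawer (a joint): opening of its one drawer in m: 0 shut, 0.160 at the stop; it slides along the unit's own -x, starts 0 to 20 mm open and stays where it is left (about 2 N of friction). Inside it is 394 wide; a cross divider keeps the cups in its front 144; its floor is 20 above the bench, side walls and divider reach only 52 above the bench
- drawer_handle (a point): middle of the dark bar handle on the drawer front: a bar 140 long along the unit's y, about 11 thick, its axis 35 off the front face (free for a finger) and 82 above the bench. The front panel is 15 thick and its top edge is 102 above the bench
- holder: round double-walled steel cup holder screwed to the bench, 72 in diameter, 100 high, with a round bore 54 wide, open at the top, its inner floor 6 above the bench. The first cup hangs in its mouth with the collar on the rim (foot 70 above the bench). Origin at the centre of its underside
- stand: square black plastic brush stand fixed on the bench, open at the top: 68 x 68 outside, 60 x 60 inside, 60 high, inner floor 4 above the bench; origin at the centre of its underside
- brush: upright long brush, loose, about 100 g, 190 long: a stiff cylindrical grey bristle head 36 in diameter and 60 high at the foot, a thin shaft 9 in diameter, and on top a black round handle 18 in diameter and 60 long (130 to 190 above the foot). Origin at the centre of its foot, z up towards the handle
- cup1: white plastic cup upright in the drawer, loose, about 90 g, 50 high: straight collar on top 62 in diameter, 20 high, wall 4 (mouth 54); tapered body below, 49 wide under the collar, 34 at the foot. In the holder or in another cup its collar rests on the rim below: 20 higher than the cup below, 2 of play all round. Origin at the centre of its underside, z up through its mouth
- cup2: cup of the same shape and size as cup1, upright in the drawer; any of the cups may be absent (3 to 5 are there); origin at the centre of its underside, z up through its mouth
- cup3: cup of the same shape and size as cup1, upright in the drawer; any of the cups may be absent (3 to 5 are there); origin at the centre of its underside, z up through its mouth
- cup4: cup of the same shape and size as cup1, upright in the drawer; any of the cups may be absent (3 to 5 are there); origin at the centre of its underside, z up through its mouth
- cup5: cup of the same shape and size as cup1, upright in the drawer; any of the cups may be absent (3 to 5 are there); origin at the centre of its underside, z up through its mouth
- jar: squat closed clear-glass jar with a flat steel lid, 52 in diameter, 52 high, standing in the drawer among the cups; stays there; origin at the centre of its underside
- flask: clear plastic bottle with a white cap, 60 in diameter, 170 high, standing on the bench to the left, beyond the holder; to be left alone; origin at the centre of its underside
There are look-alikes about, which are no part of the job. What is shaped like the brush but pink is not meant.

How it is judged:
By the outcome, as a careful person would: the job done as asked, in the order asked, and still so for the second after the job is handed in, with the robot touching nothing.
Of cup1, cup2, cup3, cup4, cup5 only 3 to 5 are there at a start; the rules pass over those that are not, and their reading is None.
At some moment in a run one of cup1, cup2, cup3, cup4, cup5 may be knocked a few centimetres aside while the robot is not near it.
It also fails if it takes over 210 s, if anything falls off the work surface, if the arm or the gripper's body presses on something with over 40 N, if the wrist force passes 120 N, or if a joint passes its speed limit or range.

## Working session

There is one attempt and no reset: what is moved stays moved. The work goes in short steps, Python scripts to look and compute and a shell command to move; the robot and the scene stay as the last step left them, time stands still between calls to the robot, and variables do not carry over. Pictures are saved under pics/ and viewed, at most 14 in all, crops included, and the job is handed in when it is done.

```bash
ls; mkdir -p pics
cat > h.py <<'E'
import numpy as np, cv2
from cell import r
def K(f):
    h=f["img"].shape[0]; return h/2/np.tan(np.radians(f["vertical_fov"])/2)
def cloud(f):
    F=K(f); h,w=f["z_map"].shape; v,u=np.mgrid[:h,:w]; z=f["z_map"]
    p=np.stack([(u-f["cx"])/F*z,(v-f["cy"])/F*z,z],-1)
    R=np.array(f["rotation"]); 
    if R.size==4:
        from scipy.spatial.transform import Rotation as Q; R=Q.from_quat(R).as_matrix()
    P=p@R.reshape(3,3).T+np.array(f["xyz"]); P[z<=0]=np.nan; return P
def save(f,n,box=None,s=1):
    im=f["img"][:,:,::-1]
    if box: im=im[box[1]:box[3],box[0]:box[2]]
    cv2.imwrite("pics/"+n,cv2.resize(im,None,fx=s,fy=s))
E
python3 - <<'E'
from h import *
for n in("scene","top"):
    f=r.grab_frame(n); save(f,n+"0.png"); P=cloud(f)
    print(n,f["xyz"],np.round(f["rotation"],3).tolist(),f["vertical_fov"],f["cx"],f["cy"])
    for t in ("cabinet","drawer_handle","holder","stand","brush","cup1","jar","flask"):
        for d in r.recognise(t,f)[:6]:
            x,y,w,h=[int(a) for a in d["bbox"]]; q=P[y:y+h,x:x+w].reshape(-1,3); q=q[q[:,2]>.01]
            print(t,round(d["conf"],2),[x,y,w,h],np.round(np.nanmedian(q,0),3) if len(q) else None, np.round(np.nanmax(q[:,2]),3) if len(q) else None)
print(r.state())
E
```

```text
pics
scene [ 1.25505368 -0.60382691  1.30241582] [0.871, 0.377, -0.122, -0.292] 42.28033622195743 285.28258280459596 206.8638563978915
cabinet 0.76 [207, 179, 199, 186] [ 0.796 -0.075  0.11 ] 0.12
drawer_handle 0.56 [208, 179, 116, 91] [ 0.679 -0.054  0.11 ] 0.119
holder 0.95 [328, 132, 29, 40] [0.548 0.313 0.073] 0.108
stand 0.67 [112, 258, 37, 41] [ 0.471 -0.416  0.058] 0.196
brush 0.71 [113, 241, 24, 38] [ 0.46  -0.405  0.067] 0.199
brush 0.68 [130, 276, 24, 42] [ 0.563 -0.423  0.058] 0.196
brush 0.63 [139, 206, 16, 50] [ 0.416 -0.309  0.063] 0.197
jar 0.39 [374, 113, 26, 46] [0.62  0.446 0.089] 0.176
flask 0.88 [374, 111, 26, 47] [0.618 0.447 0.088] 0.176
top [0.52337016 0.03028949 1.14384837] [0.715, -0.698, 0.025, -0.016] 54.35647914492742 277.83419779669066 208.80830819787332
cabinet 0.78 [214, 80, 176, 130] [ 0.761 -0.042  0.111] 0.118
drawer_handle 0.64 [218, 191, 169, 25] [ 0.62  -0.046  0.1  ] 0.109
holder 0.73 [143, 205, 40, 37] [0.541 0.328 0.083] 0.107
stand 0.67 [410, 242, 36, 30] [ 0.466 -0.394  0.05 ] 0.15
brush 0.64 [428, 216, 39, 16] [ 0.56  -0.416  0.061] 0.193
br
[... 214 characters left out ...]
14299831e+00,  8.69110103e-02,  1.75869721e-01,  1.65979905e+00,
       -1.95072601e-06,  1.57079408e+00]), 'joint_velocities': array([ 3.35065660e-05,  1.30146025e-03, -4.92488068e-04,  1.35865462e-03,
       -5.91291876e-04,  1.75472373e-03]), 'effort': array([-1.14859369e-03, -5.20104647e+01,  4.64849317e+01,  1.78385890e-03,
       -2.56975966e-05, -2.99594163e-06]), 'tcp_pos': array([0.22817301, 0.50042353, 0.23126257]), 'tool_rot': array([ 2.12270555e-01,  9.77210935e-01, -2.17110361e-05, -3.71803064e-06]), 'wrist_force': array([ 1.00976167, -0.49906548,  0.64450244]), 'ft_torque': array([ 0.04316231, -0.01428865,  0.0282318 ]), 'finger_force': 0.0, 'gripper_width': 0.9960540582227929}
```

View pics/scene0.png

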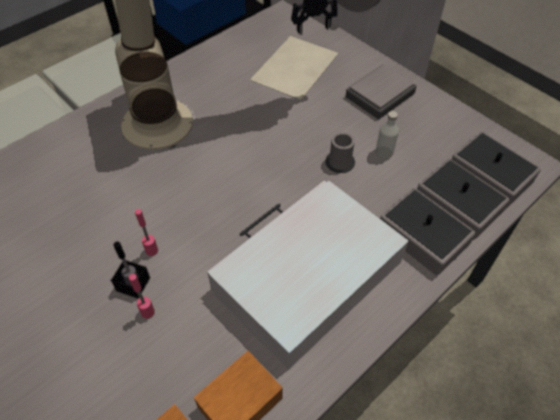

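View pics/top0.png

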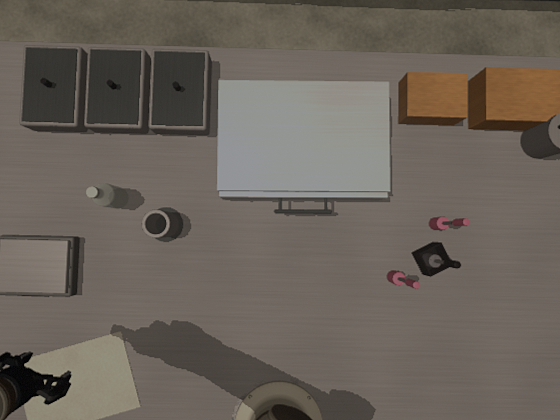

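Top view: black brush in its stand at (434,260), handle top at (455,264). The pink decoys are at (445,223) and (403,280), the holder at (163,224) and the bar handle at (305,211). Next I measure these accurately.

```bash
cat > m.py <<'E'
from h import *
from scipy.optimize import least_squares
def circ(q,rad=None):
    s=least_squares(lambda p:np.hypot(q[:,0]-p[0],q[:,1]-p[1])-p[2],[*q[:,:2].mean(0),.03],loss='soft_l1',f_scale=.002); return s.x
E
python3 - <<'E'
from m import *
for n in("scene","top"):
    f=r.grab_frame(n); P=cloud(f); im=f["img"].astype(int); X=P.reshape(-1,3); C=im.reshape(-1,3)
    def sel(x0,x1,y0,y1,z0,z1): 
        m=(X[:,0]>x0)&(X[:,0]<x1)&(X[:,1]>y0)&(X[:,1]<y1)&(X[:,2]>z0)&(X[:,2]<z1); return X[m],C[m]
    q,c=sel(.40,.53,-.47,-.34,.065,.25); dark=(c[:,0]-c[:,1]<30)
    q,c=q[dark],c[dark]
    for a in np.arange(.06,.21,.02):
        k=q[(q[:,2]>a)&(q[:,2]<a+.02)]
        if len(k): print(n,"brush z",round(a,2),len(k),np.round(k.mean(0),4),np.round(np.ptp(k,0),3))
    q,_=sel(.40,.53,-.47,-.34,.05,.066); print("stand rim",len(q),np.round((q.min(0)+q.max(0))/2,4),np.round(np.ptp(q,0),3))
    q,_=sel(.45,.65,.25,.40,.094,.11); print("holder rim",len(q),np.round(circ(q),4),np.round((q.min(0)+q.max(0))/2,4),np.ptp(q,0).round(3), np.median(q[:,2]))
    q,_=sel(.5,1,-.3,.25,.105,.125); print("cabinet top",cv2.minAreaRect((q[:,:2]*1000).astype(np.float32)),np.round(np.median(q[:,2]),4))
    q,_=sel(.5,1,-.3,.25,.09,.105); print("panel",cv2.minAreaRect((q[:,:2]*1000).astype(np.float32)))
    q,_=sel(.5,.63,-.2,.15,.06,.095); q=q[q[:,0]<q[:,0].min()+.03] if len(q) else q; print("handle",len(q),cv2.minAreaRect((q[:,:2]*1000).astype(np.float32)),np.round(np.median(q,0),4))
E
```

```text
scene brush z 0.06 61 [ 0.4608 -0.4011  0.0673] [0.069 0.073 0.014]
scene brush z 0.08 18 [ 0.4611 -0.4019  0.0891] [0.008 0.01  0.015]
scene brush z 0.1 15 [ 0.4614 -0.4016  0.1102] [0.006 0.008 0.019]
scene brush z 0.12 12 [ 0.4621 -0.4019  0.1298] [0.005 0.016 0.019]
scene brush z 0.14 35 [ 0.465  -0.4024  0.1498] [0.015 0.016 0.018]
scene brush z 0.16 38 [ 0.4646 -0.4028  0.1696] [0.011 0.017 0.019]
scene brush z 0.18 58 [ 0.4615 -0.4019  0.1917] [0.018 0.017 0.018]
scene brush z 0.2 1 [ 0.4608 -0.4075  0.2006] [0. 0. 0.]
stand rim 335 [ 0.4643 -0.4048  0.058 ] [0.084 0.09  0.016]
holder rim 189 [0.541  0.3258 0.0312] [0.5397 0.3254 0.1004] [0.076 0.072 0.013] 0.09993285862597556
cabinet top ((767.1751098632812, -43.9779052734375), (300.1910400390625, 443.8389892578125), 0.8700980544090271) 0.1106
panel ((748.7831420898438, -44.73356628417969), (337.7275085449219, 442.27001953125), 0.9944297671318054)
handle 224 ((588.5726928710938, -47.08625793457031), (28.545738220214844, 149.71942138671875), 0.614078164100647) [ 0.583  -0.0512  0.0867]
top brush z 0.06 39 [ 0.463  -0.3967  0.0
[... 238 characters left out ...]
5 [ 0.461  -0.3937  0.1485] [0.017 0.009 0.018]
top brush z 0.16 31 [ 0.4614 -0.3937  0.1701] [0.017 0.006 0.02 ]
top brush z 0.18 58 [ 0.4608 -0.3978  0.1922] [0.016 0.016 0.016]
stand rim 342 [ 0.4638 -0.399   0.0579] [0.09  0.083 0.016]
holder rim 295 [0.5406 0.3275 0.0313] [0.5407 0.328  0.0994] [0.071 0.07  0.011] 0.10045887206644677
cabinet top ((767.6600952148438, -43.13328552246094), (301.4599304199219, 441.0843505859375), 1.0851012468338013) 0.1109
panel ((732.381103515625, -55.611236572265625), (434.1911926269531, 323.255859375), 83.732421875)
handle 274 ((592.2959594726562, -46.76922607421875), (29.036502838134766, 148.46966552734375), 0.9059028029441833) [ 0.5832 -0.0451  0.087 ]
```

```bash
python3 -m jog '[[[0,0,0.03],[0,0,0],0.05],[[0,0,0.03],[0,0,0],0.05],[[0.01,-0.038,0.003],[0,0,-0.01],0.05],[[0.01,-0.038,0.003],[0,0,-0.01],0.05],[[0.01,-0.038,0.003],[0,0,-0.01],0.05],[[0.01,-0.038,0.003],[0,0,-0.01],0.05],[[0.01,-0.038,0],[0,0,-0.01],0.05],[[0.01,-0.038,0],[0,0,-0.01],0.05],[[0.01,-0.038,0],[0,0,-0.01],0.05],[[0.01,-0.038,0],[0,0,-0.01],0.05],[[0.01,-0.038,0],[0,0,-0.01],0.05],[[0.01,-0.038,0],[0,0,-0.01],0.05]]'
python3 -m jog '[[[0.01,-0.04,0],[0,0,-0.01],0.05],[[0.01,-0.04,0],[0,0,-0.01],0.05],[[0.01,-0.04,0],[0,0,-0.01],0.05],[[0.01,-0.04,0],[0,0,-0.01],0.05],[[0.01,-0.04,0],[0,0,-0.01],0.05],[[0.01,-0.04,0],[0,0,-0.01],0.05],[[0.01,-0.04,0],[0,0,-0.01],0.05],[[0.01,-0.04,0],[0,0,-0.01],0.05],[[0.01,-0.04,0],[0,0,-0.01],0.05],[[0.01,-0.04,0],[0,0,-0.01],0.05],[[0.01,-0.04,0],[0,0,-0.01],0.05],[[0,0,0],[0,0,0],0.05]]'
```

```text
time: 2.2
tcp_pos: [0.3282, 0.1189, 0.3035]
tool_rot: [0.261, 0.965, 0.0, 0.0]
wrist_force: [1.4, -0.2, 0.3]
gripper_width: 0.587
finger_force: 0.0
time: 3.4
tcp_pos: [0.4386, -0.3233, 0.3009]
tool_rot: [0.315, 0.949, 0.0, -0.001]
wrist_force: [0.5, 0.5, -0.6]
gripper_width: 0.584
finger_force: 0.0
```

```bash
python3 -m jog '[[[0.012,-0.038,0],[0,0,0],0.05],[[0.0104,-0.0387,0],[0,0,0],0.05],[[0,0,0],[0,0,0],0.05],[[0,0,-0.03],[0,0,0],0.05],[[0,0,-0.03],[0,0,0],0.05],[[0,0,-0.03],[0,0,0],0.05],[[0,0,-0.03],[0,0,0],0.05],[[0,0,-0.02],[0,0,0],0.05],[[0,0,-0.015],[0,0,0],0.05],[[0,0,0],[0,0,0],0.05]]'
python3 -m jog '[[[0,0,0],[0,0,0],0.0],[[0,0,0],[0,0,0],0.0],[[0,0,0],[0,0,0],0.0],[[0,0,0],[0,0,0],0.0],[[0,0,0],[0,0,0],0.0],[[0,0,0],[0,0,0],0.0]]'
python3 - <<'E'
from h import *
f=r.grab_frame("scene"); save(f,"g1.png",(60,150,260,350),3)
E
```

```text
time: 4.4
tcp_pos: [0.4598, -0.3948, 0.1464]
tool_rot: [0.313, 0.95, 0.001, -0.001]
wrist_force: [0.1, -0.3, 0.5]
gripper_width: 0.584
finger_force: 0.0
time: 5.0
tcp_pos: [0.461, -0.3967, 0.1498]
tool_rot: [0.314, 0.95, -0.001, 0.001]
wrist_force: [-0.8, -1.0, 5.1]
gripper_width: 0.195
finger_force: 59.9
```

View pics/g1.png

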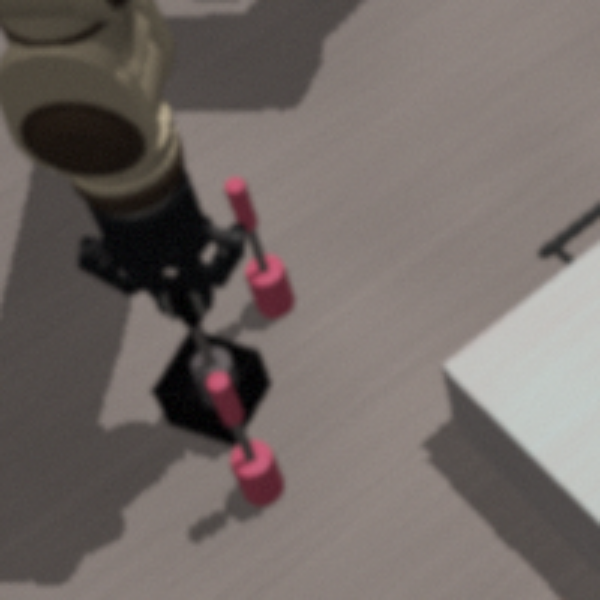

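```bash
python3 -m jog '[[[0,0,0.01],[0,0,0],0],[[0,0,0.02],[0,0,0],0],[[0,0,0.03],[0,0,0],0],[[0,0,0.03],[0,0,0],0],[[0,0,0.03],[0,0,0],0],[[0,0,0.03],[0,0,0],0],[[0,0,0.03],[0,0,0],0],[[0,0,0.03],[0,0,0],0],[[0,0,0.02],[0,0,0],0],[[0,0,0],[0,0,0],0],[[0,0,0],[0,0,0],0]]'
python3 - <<'E'
from m import *
for n in("scene","top"):
    f=r.grab_frame(n); P=cloud(f); X=P.reshape(-1,3); C=f["img"].reshape(-1,3).astype(int); t=r.state()["tcp_pos"]; 
    m=(abs(X[:,0]-t[0])<.04)&(abs(X[:,1]-t[1])<.04)&(C[:,0]-C[:,1]<30)
    for a in np.arange(.2,.40,.02):
        k=X[m&(X[:,2]>a)&(X[:,2]<a+.02)]
        if len(k): print(n,round(a,2),len(k),np.round(k.mean(0)-t,4),np.ptp(k,0).round(3))
    print(t, np.nanmin(X[m&(X[:,2]>.1)],0))
E
```

```text
time: 6.15
tcp_pos: [0.4609, -0.3965, 0.3777]
tool_rot: [0.314, 0.95, 0.0, -0.0]
wrist_force: [0.3, 0.6, -1.6]
gripper_width: 0.193
finger_force: 59.4
scene 0.22 13 [ 0.0133 -0.004  -0.1392] [0.015 0.03  0.004]
scene 0.24 85 [ 0.0133 -0.0054 -0.1278] [0.024 0.033 0.02 ]
scene 0.26 87 [ 0.0136 -0.0046 -0.107 ] [0.02  0.034 0.019]
scene 0.28 178 [ 0.0063 -0.0025 -0.0862] [0.035 0.035 0.017]
scene 0.3 26 [ 0.004  -0.0019 -0.0674] [0.007 0.009 0.017]
scene 0.32 25 [ 0.0044 -0.0013 -0.046 ] [0.009 0.009 0.019]
scene 0.34 23 [ 0.0046 -0.0012 -0.0275] [0.008 0.009 0.019]
scene 0.36 37 [ 0.0071 -0.0033 -0.0055] [0.012 0.018 0.017]
scene 0.38 122 [ 0.0091 -0.002   0.0145] [0.029 0.043 0.02 ]
[ 0.46071329 -0.39633536  0.37697018] [ 0.4207396  -0.43632729  0.23525677]
top 0.22 14 [ 0.0017  0.0132 -0.1405] [0.033 0.013 0.008]
top 0.24 73 [ 0.004   0.0131 -0.1269] [0.035 0.022 0.02 ]
top 0.26 67 [ 0.0032  0.0135 -0.1065] [0.034 0.015 0.02 ]
top 0.28 223 [ 0.0027  0.0041 -0.0869] [0.035 0.034 0.018]
top 0.3 22 [ 0.0025  0.0031 -0.068 ] [0.009 0.006 0.017]
top 0.32 26 [ 0.0027  0.0033 -0.0463] [0.009 0.005 0.019]
top 0.34 11 [ 0.0034  0.0039 -0.0308] [0.006 0.004 0.013]
top 0.36 7 [-0.0041  0.0055 -0.0031] [0.014 0.018 0.014]
top 0.38 71 [-0.003   0.0089  0.0139] [0.028 0.027 0.019]
[ 0.4605692  -0.396209    0.37678163] [ 0.4261572  -0.41485641  0.23160594]
```

```bash
python3 -m jog '[[[0.0043,0.02,0],[0,0,0],0],[[0.0043,0.03,0],[0,0,0],0],[[0.0043,0.04,0],[0,0,0],0],[[0.0043,0.04,0],[0,0,0],0],[[0.0043,0.04,0],[0,0,0],0],[[0.0043,0.04,0],[0,0,0],0],[[0.0043,0.04,0],[0,0,0],0],[[0.0043,0.04,0],[0,0,0],0],[[0.0043,0.04,0],[0,0,0],0],[[0.0043,0.04,0],[0,0,0],0],[[0.0043,0.04,0],[0,0,0],0],[[0.0043,0.04,0],[0,0,0],0]]'
python3 -m jog '[[[0.0043,0.04,0],[0,0,0],0],[[0.0043,0.04,0],[0,0,0],0],[[0.0043,0.04,0],[0,0,0],0],[[0.0043,0.04,0],[0,0,0],0],[[0.0043,0.04,0],[0,0,0],0],[[0.0043,0.04,0],[0,0,0],0],[[0.0043,0.03,0],[0,0,0],0],[[0.0043,0.0026,0],[0,0,0],0],[[0,0,-0.03],[0,0,0],0],[[0,0,-0.03],[0,0,0],0],[[0,0,-0.03],[0,0,0],0],[[0,0,0],[0,0,0],0]]'
python3 -m jog '[[[0,0,0],[0,0,0],0],[[0,0,0],[0,0,0],0]]'
python3 - <<'E'
from m import *
t=r.state()["tcp_pos"]; print(t)
for n in("scene","top"):
    f=r.grab_frame(n); save(f,n+"h.png",(290,70,430,210) if n=="scene" else (93,150,233,290),4); P=cloud(f); X=P.reshape(-1,3)
    m=(abs(X[:,0]-t[0])<.05)&(abs(X[:,1]-t[1])<.05)
    for z0,z1 in((.195,.205),(.21,.26),(.095,.104)):
        k=X[m&(X[:,2]>z0)&(X[:,2]<z1)]
        if len(k): print(n,z0,len(k),k.mean(0).round(4),(k.min(0)+k.max(0)).round(4)/2,np.ptp(k,0).round(3))
E
```

```text
time: 7.45
tcp_pos: [0.5116, 0.0553, 0.3771]
tool_rot: [0.314, 0.95, -0.0, -0.001]
wrist_force: [-0.5, 0.1, -1.7]
gripper_width: 0.195
finger_force: 59.3
time: 8.65
tcp_pos: [0.5449, 0.3248, 0.2823]
tool_rot: [0.314, 0.95, -0.004, -0.003]
wrist_force: [-0.2, -0.4, -1.5]
gripper_width: 0.194
finger_force: 59.1
time: 8.85
tcp_pos: [0.547, 0.3263, 0.2906]
tool_rot: [0.314, 0.95, 0.001, 0.001]
wrist_force: [-0.3, 0.0, -1.1]
gripper_width: 0.197
finger_force: 59.1
[0.54698645 0.32627165 0.29063374]
scene 0.195 55 [0.5508 0.3205 0.2012] [0.5486  0.32445 0.2001 ] [0.036 0.036 0.01 ]
scene 0.21 43 [0.5507 0.3219 0.2345] [0.55    0.31925 0.23535] [0.01  0.02  0.049]
scene 0.095 138 [0.5441 0.3211 0.0994] [0.5393  0.32685 0.0995 ] [0.073 0.073 0.009]
top 0.195 55 [0.5494 0.3189 0.2021] [0.5488  0.32245 0.2001 ] [0.034 0.029 0.01 ]
top 0.21 28 [0.5502 0.3234 0.2318] [0.5541  0.32675 0.2331 ] [0.018 0.011 0.046]
top 0.095 213 [0.5365 0.3201 0.1002] [0.54075 0.3271  0.09945] [0.071 0.069 0.009]
```

```bash
python3 -m jog '[[[-0.008,0.003,0],[0,0,0],0],[[0,0,0],[0,0,0],0],[[0,0,-0.02],[0,0,0],0],[[0,0,-0.02],[0,0,0],0],[[0,0,-0.02],[0,0,0],0],[[0,0,0],[0,0,0],0],[[0,0,0],[0,0,0],0]]'
python3 -m jog '[[[0,0,-0.02],[0,0,0],0],[[0,0,-0.02],[0,0,0],0],[[0,0,-0.02],[0,0,0],0],[[0,0,-0.007],[0,0,0],0],[[0,0,0],[0,0,0],0],[[0,0,0],[0,0,0],0]]'
```

```text
time: 9.65
tcp_pos: [0.5384, 0.3294, 0.2289]
tool_rot: [0.313, 0.95, -0.0, -0.0]
wrist_force: [0.4, -0.1, -0.6]
gripper_width: 0.197
finger_force: 59.2
time: 10.25
tcp_pos: [0.539, 0.3296, 0.163]
tool_rot: [0.314, 0.95, 0.001, 0.001]
wrist_force: [0.4, 0.4, -0.6]
gripper_width: 0.196
finger_force: 59.2
```

View pics/sceneh.png

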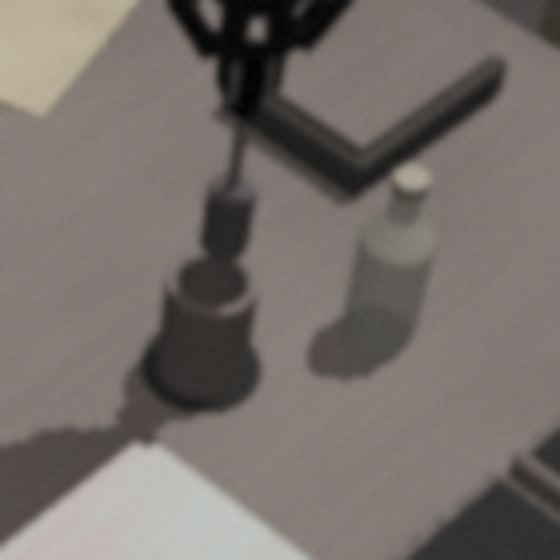

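The crop shows the bristle head (225,215) held right above the holder mouth (215,285), with the bottle clear of it. The brush is now inside the holder, so I feel for the bottom.

```bash
python3 -m jog '[[[0,0,-0.004],[0,0,0],0],[[0,0,-0.004],[0,0,0],0],[[0,0,0],[0,0,0],0],[[0,0,0],[0,0,0],0]]'; python3 -m jog '[[[0,0,-0.002],[0,0,0],0],[[0,0,0],[0,0,0],0],[[0,0,0],[0,0,0],0]]';python3 -m jog '[[[0,0,-0.0015],[0,0,0],0],[[0,0,0],[0,0,0],0],[[0,0,0],[0,0,0],0]]'
```

```text
time: 10.65
tcp_pos: [0.5385, 0.3293, 0.1533]
tool_rot: [0.314, 0.95, -0.0, -0.0]
wrist_force: [-0.6, -0.8, -1.0]
gripper_width: 0.194
finger_force: 59.2
time: 10.95
tcp_pos: [0.5388, 0.3295, 0.1519]
tool_rot: [0.314, 0.95, 0.0, 0.0]
wrist_force: [0.3, 1.1, 3.0]
gripper_width: 0.197
finger_force: 59.6
time: 11.25
tcp_pos: [0.539, 0.3295, 0.1517]
tool_rot: [0.314, 0.95, 0.001, 0.001]
wrist_force: [-0.7, -0.8, 10.5]
gripper_width: 0.198
finger_force: 61.0
```

```bash
python3 -m jog '[[[0,0,0.025],[0,0,0],0],[[0,0,0.025],[0,0,0],0],[[0,0,0.025],[0,0,0],0],[[0,0,0],[0,0,0],0],[[0,0,0],[0,0,0],0],[[0,0,0],[0,0,0],0]]'
python3 -m jog '[[[0,0,-0.025],[0,0,0],0],[[0,0,-0.025],[0,0,0],0],[[0,0,-0.018],[0,0,0],0],[[0,0,-0.004],[0,0,0],0],[[0,0,-0.003],[0,0,0],0],[[0,0,0],[0,0,0],0],[[0,0,0],[0,0,0],0],[[0,0,0],[0,0,0],0]]'
python3 -m jog '[[[0,0,0.025],[0,0,0],0],[[0,0,0.025],[0,0,0],0],[[0,0,0.025],[0,0,0],0],[[0,0,0],[0,0,0],0],[[0,0,0],[0,0,0],0],[[0,0,0],[0,0,0],0]]'
python3 -m jog '[[[0,0,0.025],[0,0,0],0],[[0,0,0.03],[0,0,0],0],[[0,0,0.03],[0,0,0],0],[[0,0,0.03],[0,0,0],0],[[0,0,0.03],[0,0,0],0],[[0,0,0.01],[0,0,0],0],[[0,0,0],[0,0,0],0],[[0,0,0],[0,0,0],0]]'
```

```text
time: 11.85
tcp_pos: [0.5383, 0.3291, 0.2231]
tool_rot: [0.314, 0.95, -0.001, -0.001]
wrist_force: [-0.0, -0.3, -2.0]
gripper_width: 0.193
finger_force: 59.2
time: 12.65
tcp_pos: [0.5382, 0.3291, 0.1506]
tool_rot: [0.314, 0.95, 0.0, 0.0]
wrist_force: [-3.5, -2.2, 11.5]
gripper_width: 0.196
finger_force: 61.8
time: 13.25
tcp_pos: [0.5382, 0.3291, 0.2227]
tool_rot: [0.314, 0.95, -0.001, -0.001]
wrist_force: [-0.3, 0.2, -1.7]
gripper_width: 0.2
finger_force: 59.3
time: 14.05
tcp_pos: [0.5389, 0.3295, 0.378]
tool_rot: [0.314, 0.95, -0.001, -0.001]
wrist_force: [0.3, -0.0, -2.6]
gripper_width: 0.198
finger_force: 59.2
```

```bash
python3 -m jog '[[[-0.0043,-0.0275,0],[0,0,0],0],[[-0.0043,-0.04,0],[0,0,0],0],[[-0.0043,-0.04,0],[0,0,0],0],[[-0.0043,-0.04,0],[0,0,0],0],[[-0.0043,-0.04,0],[0,0,0],0],[[-0.0043,-0.04,0],[0,0,0],0],[[-0.0043,-0.04,0],[0,0,0],0],[[-0.0043,-0.04,0],[0,0,0],0],[[-0.0043,-0.04,0],[0,0,0],0],[[-0.0043,-0.04,0],[0,0,0],0],[[-0.0043,-0.04,0],[0,0,0],0],[[-0.0043,-0.04,0],[0,0,0],0]]'
python3 -m jog '[[[-0.0043,-0.04,0],[0,0,0],0],[[-0.0043,-0.04,0],[0,0,0],0],[[-0.0043,-0.04,0],[0,0,0],0],[[-0.0043,-0.04,0],[0,0,0],0],[[-0.0043,-0.04,0],[0,0,0],0],[[-0.0043,-0.04,0],[0,0,0],0],[[0,-0.02,0],[0,0,0],0],[[0,0,0],[0,0,0],0],[[0,0,0],[0,0,0],0],[[0,0,0],[0,0,0],0]]'
python3 - <<'E'
from m import *
t=r.state()["tcp_pos"]; print(t)
for n in("scene","top"):
    f=r.grab_frame(n); P=cloud(f); X=P.reshape(-1,3); C=f["img"].reshape(-1,3).astype(int)
    m=(abs(X[:,0]-t[0])<.05)&(abs(X[:,1]-t[1])<.05)&(C[:,0]-C[:,1]<30)
    for z0,z1 in((.285,.295),(.3,.35),(.052,.064)):
        k=X[m&(X[:,2]>z0)&(X[:,2]<z1)]
        if len(k): print(n,z0,len(k),k.mean(0).round(4),(k.min(0)+k.max(0)).round(4)/2,np.ptp(k,0).round(3))
    if len(k): print(cv2.minAreaRect((k[:,:2]*1000).astype(np.float32)))
E
```

```text
time: 15.25
tcp_pos: [0.4861, -0.1396, 0.378]
tool_rot: [0.314, 0.95, -0.0, -0.001]
wrist_force: [0.6, 1.2, -0.9]
gripper_width: 0.194
finger_force: 59.3
time: 16.25
tcp_pos: [0.4612, -0.3972, 0.3794]
tool_rot: [0.313, 0.95, 0.0, -0.0]
wrist_force: [0.4, -0.4, -0.9]
gripper_width: 0.194
finger_force: 59.5
[ 0.46120176 -0.3972112   0.37942007]
scene 0.285 83 [ 0.4694 -0.4003  0.2917] [ 0.4654  -0.39915  0.2901 ] [0.03  0.034 0.01 ]
scene 0.3 66 [ 0.4654 -0.399   0.3245] [ 0.46465 -0.40165  0.32455] [0.009 0.016 0.049]
scene 0.052 215 [ 0.4585 -0.4033  0.0584] [ 0.45915 -0.4027   0.0579 ] [0.087 0.087 0.012]
((462.47833251953125, -404.6306457519531), (72.43540954589844, 71.21013641357422), 26.871692657470703)
top 0.285 123 [ 0.4653 -0.3912  0.2927] [ 0.46365 -0.39695  0.2902 ] [0.034 0.035 0.01 ]
top 0.3 58 [ 0.4641 -0.3941  0.3255] [ 0.4638  -0.39435  0.325  ] [0.009 0.005 0.05 ]
top 0.052 226 [ 0.4635 -0.4037  0.0586] [ 0.46375 -0.4019   0.0579 ] [0.09  0.088 0.012]
((463.78717041015625, -403.16204833984375), (70.24573516845703, 69.46614074707031), 26.010087966918945)
```

```bash
python3 -m jog '[[[-0.001,-0.004,-0.03],[0,0,0],0],[[0,0,-0.03],[0,0,0],0],[[0,0,-0.03],[0,0,0],0],[[0,0,-0.03],[0,0,0],0],[[0,0,-0.03],[0,0,0],0],[[0,0,-0.03],[0,0,0],0],[[0,0,-0.03],[0,0,0],0],[[0,0,-0.012],[0,0,0],0],[[0,0,0],[0,0,0],0],[[0,0,0],[0,0,0],0],[[0,0,0],[0,0,0],0]]'
python3 -m jog '[[[0,0,-0.004],[0,0,0],0],[[0,0,-0.002],[0,0,0],0],[[0,0,0],[0,0,0],0],[[0,0,0],[0,0,0],0]]'
```

```text
time: 17.45
tcp_pos: [0.4608, -0.4025, 0.1598]
tool_rot: [0.313, 0.95, -0.001, 0.001]
wrist_force: [0.6, -0.7, -0.9]
gripper_width: 0.197
finger_force: 59.5
time: 17.85
tcp_pos: [0.4601, -0.4022, 0.1518]
tool_rot: [0.314, 0.95, 0.0, -0.0]
wrist_force: [0.8, 0.2, -0.4]
gripper_width: 0.193
finger_force: 59.5
```

```bash
python3 -m jog '[[[0,0,-0.002],[0,0,0],0],[[0,0,0],[0,0,0],0],[[0,0,0],[0,0,0],0]]'
python3 -m jog '[[[0,0,0],[0,0,0],0.03],[[0,0,0],[0,0,0],0.05],[[0,0,0],[0,0,0],0.05],[[0,0,0],[0,0,0],0.05],[[0,0,0],[0,0,0],0.05],[[0,0,0.02],[0,0,0],0.05],[[0,0,0.03],[0,0,0],0.05],[[0,0,0.03],[0,0,0],0.05],[[0,0,0.03],[0,0,0],0.05],[[0,0,0.03],[0,0,0],0.05],[[0,0,0],[0,0,0],0.05],[[0,0,0],[0,0,0],0.05]]'
python3 - <<'E'
from m import *
for n in("scene","top"):
    f=r.grab_frame(n); P=cloud(f); X=P.reshape(-1,3); C=f["img"].reshape(-1,3).astype(int)
    if n=="scene": save(f,"b2.png",(60,170,200,310),4)
    m=(abs(X[:,0]-.462)<.04)&(abs(X[:,1]+.401)<.04)&(C[:,0]-C[:,1]<30)
    for a in np.arange(.08,.21,.02):
        k=X[m&(X[:,2]>a)&(X[:,2]<a+.02)]
        if len(k): print(n,round(a,2),len(k),k.mean(0).round(4))
E
```

```text
time: 18.15
tcp_pos: [0.4601, -0.4021, 0.1497]
tool_rot: [0.314, 0.95, 0.0, -0.0]
wrist_force: [-0.4, -0.4, -0.7]
gripper_width: 0.196
finger_force: 59.5
time: 19.35
tcp_pos: [0.4605, -0.4024, 0.2902]
tool_rot: [0.314, 0.95, -0.0, 0.001]
wrist_force: [0.2, -0.2, -0.3]
gripper_width: 0.584
finger_force: 0.0
scene 0.08 15 [ 0.4646 -0.4038  0.0905]
scene 0.1 16 [ 0.4644 -0.404   0.11  ]
scene 0.12 11 [ 0.4646 -0.4035  0.1279]
scene 0.14 38 [ 0.4675 -0.4042  0.1495]
scene 0.16 37 [ 0.4671 -0.405   0.1704]
scene 0.18 59 [ 0.4641 -0.4037  0.1916]
top 0.08 10 [ 0.464  -0.3986  0.0908]
top 0.1 12 [ 0.4637 -0.3991  0.111 ]
top 0.12 6 [ 0.4648 -0.3964  0.1309]
top 0.14 27 [ 0.4642 -0.3957  0.1494]
top 0.16 32 [ 0.4639 -0.3953  0.1714]
top 0.18 58 [ 0.4633 -0.4003  0.1919]
```

View pics/b2.png

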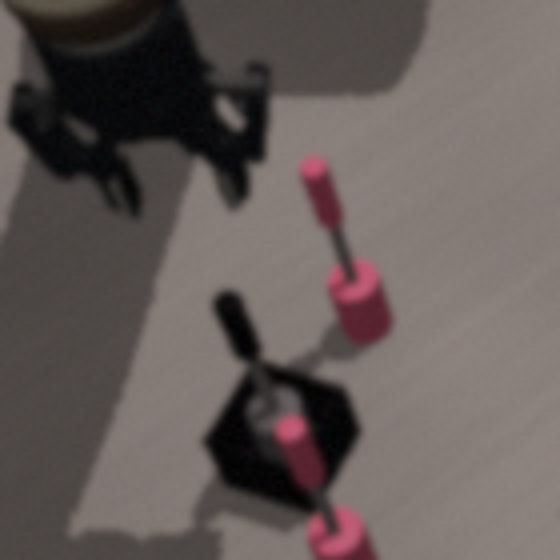

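Brush is upright in its stand at crop (235,330). Now the bar handle.

Run:
```python
from m import *
for n in("scene","top"):
    f=r.grab_frame(n); X=cloud(f).reshape(-1,3)
    m=(X[:,0]>.5)&(X[:,0]<.62)&(X[:,2]>.07)&(X[:,2]<.095)&(X[:,1]>-.105)&(X[:,1]<.015)
    k=X[m]; print(n,len(k),np.histogram(k[:,0],np.arange(.56,.622,.004)),k[:,1].min(),k[:,1].max())
    b=k[k[:,0]<np.median(k[:,0])+.007]; print(np.polyfit(b[:,1],b[:,0],1),b.mean(0))
    a=X[(X[:,0]>.5)&(X[:,0]<.62)&(X[:,2]>.07)&(X[:,2]<.095)&(abs(X[:,1]+.05)<.13)];print(a[:,1].min(),a[:,1].max())
    p=X[(X[:,0]>.55)&(X[:,0]<.68)&(X[:,2]>.097)&(X[:,2]<.106)&(abs(X[:,1]+.04)<.2)]; print("panel",len(p),np.percentile(p[:,0],[2,50,98]),np.polyfit(p[:,1],p[:,0],1))
print(r.state()["joint_positions"].round(2))
```

```text
scene 182 (array([ 0,  0,  0,  7, 33, 71, 49,  7,  3,  5,  4,  3,  0,  0,  0]), array([0.56 , 0.564, 0.568, 0.572, 0.576, 0.58 , 0.584, 0.588, 0.592,
       0.596, 0.6  , 0.604, 0.608, 0.612, 0.616, 0.62 ])) -0.10470395733972765 0.014582703451479384
[-0.00923904  0.58188532] [ 0.58229719 -0.04457945  0.08687057]
-0.12105589079945495 0.026934742557211178
panel 487 [0.61295864 0.62185156 0.6696963 ] [-0.0098144   0.62426025]
top 264 (array([ 0,  0,  0,  0, 55, 69, 65,  3,  8,  4,  8,  5,  5,  5, 37]), array([0.56 , 0.564, 0.568, 0.572, 0.576, 0.58 , 0.584, 0.588, 0.592,
       0.596, 0.6  , 0.604, 0.608, 0.612, 0.616, 0.62 ])) -0.10491900675620273 0.014891465293710007
[-0.01966212  0.58159856] [ 0.5824641  -0.04402039  0.08705535]
-0.17753011594431245 0.07756270229140183
panel 954 [0.61482903 0.62462969 0.63608309] [-0.02139554  0.62415624]
[-0.72  0.28  0.51  1.8  -0.   -0.08]
```

```bash
python3 -m jog '[[[0.0102,0.0296,0],[0,0,-0.0763],0.026],[[0.0102,0.0296,0],[0,0,-0.0763],0.026],[[0.0102,0.0296,0],[0,0,-0.0763],0.026],[[0.0102,0.0296,0],[0,0,-0.0763],0.026],[[0.0102,0.0296,0],[0,0,-0.0763],0.026],[[0.0102,0.0296,0],[0,0,-0.0763],0.026],[[0.0102,0.0296,0],[0,0,-0.0763],0.026],[[0.0102,0.0296,0],[0,0,-0.0763],0.026],[[0.0102,0.0296,0],[0,0,-0.0763],0.026],[[0.0102,0.0296,0],[0,0,-0.0763],0.026],[[0.0102,0.0296,0],[0,0,-0.0763],0.026],[[0.0102,0.0296,0],[0,0,-0.0763],0.026]]'
python3 -m jog '[[[0,0,-0.03],[0,0,0],0.026],[[0,0,-0.03],[0,0,0],0.026],[[0,0,-0.03],[0,0,0],0.026],[[0,0,-0.03],[0,0,0],0.026],[[0,0,-0.03],[0,0,0],0.026],[[0,0,0],[0,0,0],0.026],[[0,0,0],[0,0,0],0.026]]'
```

```text
time: 20.75
tcp_pos: [0.5826, -0.0457, 0.289]
tool_rot: [0.702, 0.712, -0.0, -0.0]
wrist_force: [0.8, -1.3, 1.1]
gripper_width: 0.304
finger_force: 0.0
time: 21.45
tcp_pos: [0.5821, -0.0469, 0.1399]
tool_rot: [0.701, 0.713, -0.0, -0.0]
wrist_force: [0.0, 0.7, 0.6]
gripper_width: 0.304
finger_force: 0.0
```

```bash
python3 -m jog '[[[0,0,-0.02],[0,0,0],0.026],[[0,0,-0.02],[0,0,0],0.026],[[0,0,-0.01],[0,0,0],0.026],[[0,0,-0.01],[0,0,0],0.026],[[0,0,-0.01],[0,0,0],0.026],[[0,0,0],[0,0,0],0.026],[[0,0,0],[0,0,0],0.026]]'
python3 -m jog '[[[0,0,0],[0,0,0],0],[[0,0,0],[0,0,0],0],[[0,0,0],[0,0,0],0],[[0,0,0],[0,0,0],0],[[0,0,0],[0,0,0],0]]'
```

```text
time: 22.15
tcp_pos: [0.5827, -0.047, 0.0702]
tool_rot: [0.701, 0.713, 0.0, 0.0]
wrist_force: [-0.6, -0.0, 0.0]
gripper_width: 0.309
finger_force: 0.0
time: 22.65
tcp_pos: [0.5805, -0.047, 0.0706]
tool_rot: [0.701, 0.713, -0.001, -0.001]
wrist_force: [-13.5, -0.1, 8.6]
gripper_width: 0.1
finger_force: 58.7
```

```bash
python3 -m jog '[[[-0.007,0,0],[0,0,0],0],[[-0.012,-0.0002,0],[0,0,0],0],[[-0.012,-0.0002,0],[0,0,0],0],[[-0.012,-0.0002,0],[0,0,0],0],[[-0.012,-0.0002,0],[0,0,0],0],[[-0.012,-0.0002,0],[0,0,0],0],[[-0.012,-0.0002,0],[0,0,0],0],[[-0.012,-0.0002,0],[0,0,0],0],[[-0.012,-0.0002,0],[0,0,0],0],[[-0.012,-0.0002,0],[0,0,0],0],[[-0.012,-0.0002,0],[0,0,0],0],[[0,0,0],[0,0,0],0]]'
python3 -m jog '[[[-0.005,-0.0001,0],[0,0,0],0],[[-0.005,-0.0001,0],[0,0,0],0],[[0,0,0],[0,0,0],0]]'
python3 -m jog '[[[-0.004,-0.0001,0],[0,0,0],0],[[0,0,0],[0,0,0],0],[[0,0,0],[0,0,0],0]]'
python3 -m jog '[[[-0.003,-0.0001,0],[0,0,0],0],[[0,0,0],[0,0,0],0],[[0,0,0],[0,0,0],0]]'
```

```text
time: 23.85
tcp_pos: [0.4541, -0.0494, 0.0706]
tool_rot: [0.701, 0.713, -0.0, 0.0]
wrist_force: [-1.6, -3.8, 7.6]
gripper_width: 0.096
finger_force: 60.3
time: 24.15
tcp_pos: [0.4449, -0.0495, 0.0706]
tool_rot: [0.701, 0.713, -0.0, 0.001]
wrist_force: [-1.5, -3.1, 8.0]
gripper_width: 0.101
finger_force: 60.4
time: 24.45
tcp_pos: [0.4411, -0.0496, 0.0706]
tool_rot: [0.701, 0.713, -0.0, 0.001]
wrist_force: [-2.3, -3.0, 8.7]
gripper_width: 0.102
finger_force: 60.5
time: 24.75
tcp_pos: [0.4382, -0.0496, 0.0706]
tool_rot: [0.701, 0.713, 0.0, 0.001]
wrist_force: [-1.8, -3.4, 9.1]
gripper_width: 0.099
finger_force: 60.5
```

```bash
python3 -m jog '[[[-0.004,-0.0001,0],[0,0,0],0],[[-0.003,-0.0001,0],[0,0,0],0],[[0,0,0],[0,0,0],0],[[0,0,0],[0,0,0],0]]'
python3 -m jog '[[[-0.003,-0.0001,0],[0,0,0],0],[[0,0,0],[0,0,0],0],[[0,0,0],[0,0,0],0]]'
python3 -m jog '[[[-0.003,-0.0001,0],[0,0,0],0],[[0,0,0],[0,0,0],0],[[0,0,0],[0,0,0],0]]'
```

```text
time: 25.15
tcp_pos: [0.4312, -0.0498, 0.0706]
tool_rot: [0.701, 0.713, 0.0, 0.001]
wrist_force: [-1.0, -3.1, 8.5]
gripper_width: 0.1
finger_force: 60.5
time: 25.45
tcp_pos: [0.4282, -0.0498, 0.0706]
tool_rot: [0.701, 0.713, 0.0, 0.001]
wrist_force: [-1.1, -1.8, 7.9]
gripper_width: 0.098
finger_force: 60.5
time: 25.75
tcp_pos: [0.4253, -0.0499, 0.0706]
tool_rot: [0.701, 0.713, 0.0, 0.001]
wrist_force: [-1.1, -2.0, 9.3]
gripper_width: 0.1
finger_force: 60.5
```

```bash
for i in 1; do python3 -m jog '[[[-0.002,0,0],[0,0,0],0],[[-0.002,0,0],[0,0,0],0],[[0,0,0],[0,0,0],0],[[0,0,0],[0,0,0],0]]'; done
python3 -m jog '[[[-0.002,0,0],[0,0,0],0],[[0,0,0],[0,0,0],0],[[0,0,0],[0,0,0],0]]'
python3 -m jog '[[[-0.002,0,0],[0,0,0],0],[[0,0,0],[0,0,0],0],[[0,0,0],[0,0,0],0]]'
```

```text
time: 26.15
tcp_pos: [0.4214, -0.05, 0.0706]
tool_rot: [0.701, 0.713, 0.0, 0.001]
wrist_force: [0.4, -2.5, 8.4]
gripper_width: 0.097
finger_force: 60.5
time: 26.45
tcp_pos: [0.4204, -0.05, 0.0706]
tool_rot: [0.701, 0.713, 0.001, 0.001]
wrist_force: [5.5, -2.0, 4.3]
gripper_width: 0.101
finger_force: 60.1
time: 26.75
tcp_pos: [0.4204, -0.05, 0.0707]
tool_rot: [0.701, 0.713, 0.002, 0.003]
wrist_force: [17.2, -1.8, -3.9]
gripper_width: 0.101
finger_force: 59.4
```

```bash
python3 -m jog '[[[0.003,0,0],[0,0,0],0],[[0,0,0],[0,0,0],0.026],[[0,0,0],[0,0,0],0.026],[[0,0,0],[0,0,0],0.026],[[0,0,0],[0,0,0],0.026],[[0,0,0.02],[0,0,0],0.026],[[0,0,0.03],[0,0,0],0.026],[[0,0,0.03],[0,0,0],0.026],[[0,0,0.05],[0,0,0],0.026],[[0,0,0.05],[0,0,0],0.026],[[0,0.0,0.03],[0,0,0],0.026],[[-0.03,0.04,0],[0,0,0],0.026]]'
python3 -m jog '[[[-0.015,0.045,0],[0,0,0],0.08],[[-0.015,0.045,0],[0,0,0],0.08],[[-0.01,0.045,0],[0,0,0],0.08],[[-0.01,0.045,0],[0,0,0],0.08],[[0,0.045,0],[0,0,0],0.08],[[0,0.045,0],[0,0,0],0.08],[[0,0,0],[0,0,0],0.08]]'
cat > look.py <<'E'
from m import *
from scipy import ndimage
import sys
def cups(f,zmin=.062,zmax=.078):
    X=cloud(f); return X
f=r.grab_frame("top"); save(f,sys.argv[1],(190,170,400,330),3.5)
X=cloud(f); P=X.reshape(-1,3)
for t in("cup1","jar","drawer_handle"):
    for d in r.recognise(t,f):
        x,y,w,h=[int(a) for a in d["bbox"]]; q=X[y-2:y+h+3,x-2:x+w+3].reshape(-1,3); k=q[(q[:,2]>.064)&(q[:,2]<.078)]
        if len(k)>20:
            c=circ(k); print(t,round(d["conf"],2),[x,y,w,h],"fit",c.round(4),"box",((k.min(0)+k.max(0))/2).round(4),np.ptp(k,0).round(3),"z",np.median(k[:,2]).round(4))
        else: print(t,round(d["conf"],2),[x,y,w,h],len(k))
m=(P[:,0]>.38)&(P[:,0]<.5)&(abs(P[:,1]+.05)<.07)
b=P[m&(P[:,2]>.07)&(P[:,2]<.092)]; print("bar",b.mean(0).round(4),len(b)); p=P[m&(P[:,2]>.096)&(P[:,2]<.108)]; print("panel",np.percentile(p[:,0],[2,50,98]).round(4))
E
python3 look.py d1.png
```

```text
time: 27.95
tcp_pos: [0.3933, -0.0115, 0.2827]
tool_rot: [0.702, 0.712, 0.001, 0.002]
wrist_force: [-0.5, 2.1, -0.1]
gripper_width: 0.303
finger_force: 0.0
time: 28.65
tcp_pos: [0.3398, 0.2641, 0.2785]
tool_rot: [0.699, 0.715, -0.001, -0.001]
wrist_force: [-0.2, -0.2, -2.0]
gripper_width: 0.94
finger_force: 0.0
cup1 0.91 [309, 216, 23, 26] fit [ 0.5295 -0.0984  0.0291] box [ 0.5375 -0.1     0.07  ] [0.077 0.064 0.012] z 0.0703
cup1 0.88 [232, 223, 22, 21] fit [0.5241 0.1029 0.0287] box [0.5233 0.103  0.0704] [0.058 0.061 0.009] z 0.0708
cup1 0.83 [343, 217, 27, 25] fit [ 0.5311 -0.1912  0.0293] box [ 0.5378 -0.1856  0.0696] [0.073 0.073 0.01 ] z 0.07
cup1 0.72 [326, 198, 30, 23] fit [ 0.5893 -0.1496  0.0292] box [ 0.5856 -0.1493  0.0694] [0.067 0.089 0.011] z 0.0698
cup1 0.33 [272, 220, 20, 22] fit [ 5.259e-01 -2.000e-04  1.610e-02] box [ 5.257e-01 -3.000e-04  7.260e-02] [0.042 0.042 0.01 ] z 0.0729
jar 0.83 [271, 223, 22, 15] fit [ 5.259e-01 -2.000e-04  1.610e-02] box [ 5.257e-01 -3.000e-04  7.260e-02] [0.042 0.042 0.01 ] z 0.0729
drawer_handle 0.94 [219, 188, 169, 88] fit [1.9075 0.1106 1.3853] box [ 0.5536 -0.0463  0.071 ] [0.168 0.432 0.014] z 0.071
bar [ 0.4312 -0.0519  0.0869] 307
panel [0.4579 0.4653 0.4728]
```

View pics/d1.png

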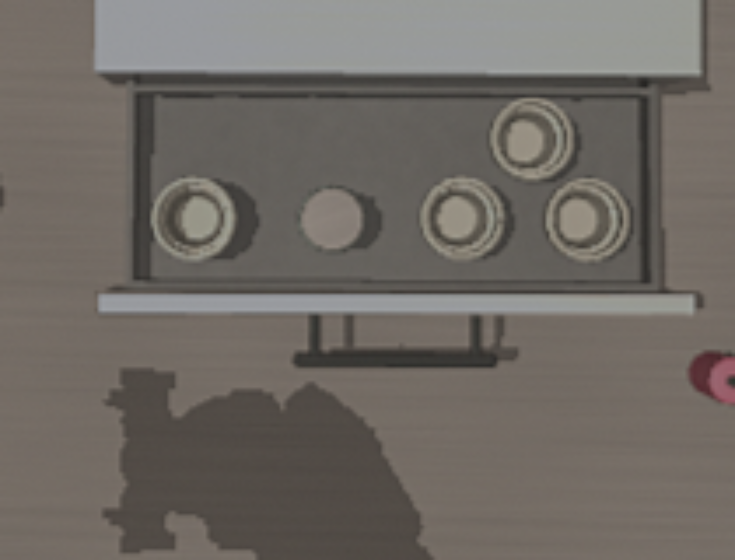

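Drawer is fully out (front at x≈0.457). Inside, by crop position: cups at (195,218), (463,218), (588,218) and (533,138), and the jar at (333,218). So there are four cups. I turn the tool so it closes along y, go over the left cup and check the fingertip height.

```bash
python3 -m jog '[[[0.0153,-0.0134,-0.0065],[0,0,0.131],0.074],[[0.0153,-0.0134,-0.0065],[0,0,0.131],0.074],[[0.0153,-0.0134,-0.0065],[0,0,0.131],0.074],[[0.0153,-0.0134,-0.0065],[0,0,0.131],0.074],[[0.0153,-0.0134,-0.0065],[0,0,0.131],0.074],[[0.0153,-0.0134,-0.0065],[0,0,0.131],0.074],[[0.0153,-0.0134,-0.0065],[0,0,0.131],0.074],[[0.0153,-0.0134,-0.0065],[0,0,0.131],0.074],[[0.0153,-0.0134,-0.0065],[0,0,0.131],0.074],[[0.0153,-0.0134,-0.0065],[0,0,0.131],0.074],[[0.0153,-0.0134,-0.0065],[0,0,0.131],0.074],[[0.0153,-0.0134,-0.0065],[0,0,0.131],0.074]]'
python3 -m jog '[[[0,0,0],[0,0,0],0.074],[[0,0,0],[0,0,0],0.074]]'
python3 - <<'E'
from m import *
f=r.grab_frame("scene"); X=cloud(f).reshape(-1,3); t=r.state()["tcp_pos"]
k=X[(abs(X[:,0]-t[0])<.04)&(abs(X[:,1]-t[1])<.08)&(X[:,2]>.125)&(X[:,2]<.3)]-t
for s in(-1,1):
    q=k[k[:,1]*s>0]; print(s,len(q),np.percentile(q[:,2],[0,1,3]).round(4)); 
    for z in np.arange(-.01,.07,.01):
        w=q[(q[:,2]>z)&(q[:,2]<z+.01)]; 
        if len(w): print(round(z,2),len(w),w.min(0).round(3),w.max(0).round(3))
save(f,"tip.png",(230,80,400,220),4)
E
```

```text
time: 30.05
tcp_pos: [0.5246, 0.0971, 0.202]
tool_rot: [-0.011, 1.0, 0.0, 0.0]
wrist_force: [-0.2, 0.4, 0.3]
gripper_width: 0.871
finger_force: 0.0
time: 30.25
tcp_pos: [0.5239, 0.0981, 0.202]
tool_rot: [-0.007, 1.0, 0.0, -0.0]
wrist_force: [-0.5, -0.4, 0.6]
gripper_width: 0.867
finger_force: 0.0
-1 290 [0.0077 0.0147 0.0196]
0.0 2 [ 0.004 -0.041  0.008] [ 0.008 -0.041  0.009]
0.01 9 [ 0.004 -0.049  0.013] [ 0.012 -0.036  0.02 ]
0.02 22 [-0.007 -0.053  0.02 ] [ 0.015 -0.038  0.029]
0.03 20 [ 0.001 -0.051  0.031] [ 0.014 -0.036  0.04 ]
0.04 8 [ 0.007 -0.05   0.04 ] [ 0.013 -0.038  0.049]
0.05 20 [-0.001 -0.066  0.05 ] [ 0.016 -0.039  0.06 ]
0.06 55 [-0.009 -0.069  0.06 ] [ 0.016 -0.03   0.07 ]
1 235 [0.0076 0.0093 0.015 ]
0.0 3 [-0.011  0.04   0.008] [0.002 0.041 0.009]
0.01 11 [-0.01   0.036  0.011] [0.012 0.053 0.02 ]
0.02 23 [-0.01   0.035  0.02 ] [0.014 0.051 0.03 ]
0.03 20 [-0.008  0.035  0.03 ] [0.014 0.051 0.04 ]
0.04 26 [-0.011  0.033  0.04 ] [0.014 0.049 0.05 ]
0.05 20 [-0.011  0.038  0.051] [0.014 0.07  0.06 ]
0.06 45 [-0.009  0.033  0.06 ] [0.014 0.071 0.07 ]
```

View pics/tip.png

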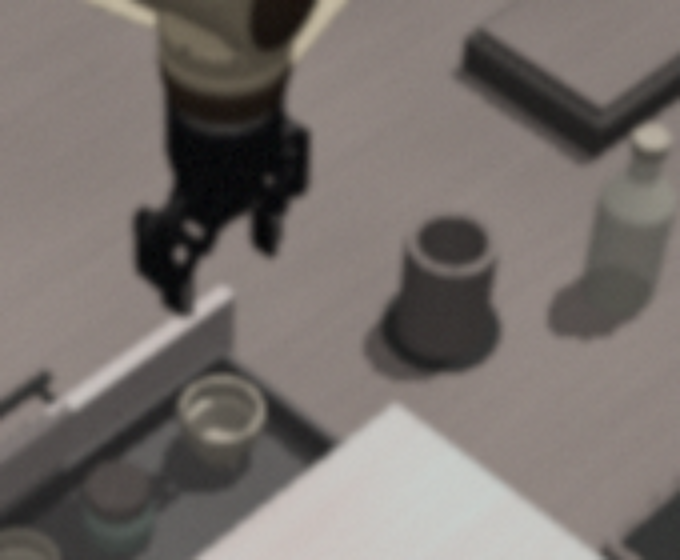

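```bash
python3 -m jog '[[[0,0.005,0],[0,0,0],0.074],[[0,0,-0.03],[0,0,0],0.074],[[0,0,-0.03],[0,0,0],0.074],[[0,0,-0.03],[0,0,0],0.074],[[0,0,-0.03],[0,0,0],0.074],[[0,0,-0.02],[0,0,0],0.074],[[0,0,-0.014],[0,0,0],0.074],[[0,0,0],[0,0,0],0.074],[[0,0,0],[0,0,0],0.074]]'
python3 -m jog '[[[0,0,0],[0,0,0],0.05],[[0,0,0],[0,0,0],0.05],[[0,0,0],[0,0,0],0.05],[[0,0,0],[0,0,0],0.05],[[0,0,0],[0,0,0],0.05]]'
```

```text
time: 31.2
tcp_pos: [0.5244, 0.1048, 0.0488]
tool_rot: [-0.009, 1.0, 0.0, 0.0]
wrist_force: [0.3, -0.9, 0.1]
gripper_width: 0.865
finger_force: 0.0
time: 31.7
tcp_pos: [0.5256, 0.1047, 0.0502]
tool_rot: [-0.009, 1.0, 0.0, 0.002]
wrist_force: [0.2, -1.1, 6.5]
gripper_width: 0.7
finger_force: 64.6
```

```bash
python3 -m jog '[[[0,0,0.01],[0,0,0],0.05],[[0,0,0.02],[0,0,0],0.05],[[0,0,0.03],[0,0,0],0.05],[[0,0,0.03],[0,0,0],0.05],[[0,0,0.03],[0,0,0],0.05],[[0,0,0.03],[0,0,0],0.05],[[0.0031,0.0444,0],[0,0,0],0.05],[[0.0031,0.0444,0],[0,0,0],0.05],[[0.0031,0.0444,0],[0,0,0],0.05],[[0.0031,0.0444,0],[0,0,0],0.05],[[0.0031,0.0444,0],[0,0,0],0.05],[[0,0,0],[0,0,0],0.05]]'
python3 -m jog '[[[0,0,0],[0,0,0],0.05],[[0,0,0],[0,0,0],0.05]]'
cat > held.py <<'E'
# centre of the white cup in the hand and of the stack top / holder below it, both cameras
from m import *
import sys
t=r.state()["tcp_pos"]; zr=t[2]+float(sys.argv[1]) if len(sys.argv)>1 else t[2]+.02
print("tcp",t.round(4))
for n in("scene","top"):
    f=r.grab_frame(n); X=cloud(f).reshape(-1,3); C=f["img"].reshape(-1,3).astype(int)
    m=(abs(X[:,0]-t[0])<.05)&(abs(X[:,1]-t[1])<.05)&(C.min(1)>75)
    k=X[m&(X[:,2]>zr-.022)&(X[:,2]<zr+.006)]
    if len(k)>15: print(n,"held",len(k),circ(k).round(4),((k.min(0)+k.max(0))/2).round(4),k.max(0).round(4))
    if len(sys.argv)>2: save(f,sys.argv[2]+n+".png",(290,70,430,210) if n=="scene" else (93,150,233,290),4)
E
python3 held.py .02 c1
```

```text
time: 32.9
tcp_pos: [0.5391, 0.3311, 0.1974]
tool_rot: [-0.011, 1.0, 0.0, -0.0]
wrist_force: [-0.5, -0.5, -1.3]
gripper_width: 0.705
finger_force: 65.0
time: 33.1
tcp_pos: [0.5397, 0.3258, 0.1985]
tool_rot: [-0.009, 1.0, 0.0, 0.0]
wrist_force: [-0.7, -0.9, -1.1]
gripper_width: 0.7
finger_force: 65.0
tcp [0.5397 0.3258 0.1985]
scene held 74 [0.5412 0.3261 0.0257] [0.5446 0.3278 0.2099] [0.5698 0.354  0.2231]
top held 88 [0.5388 0.324  0.0275] [0.5382 0.3189 0.2103] [0.5678 0.3388 0.2234]
```

View pics/c1scene.png

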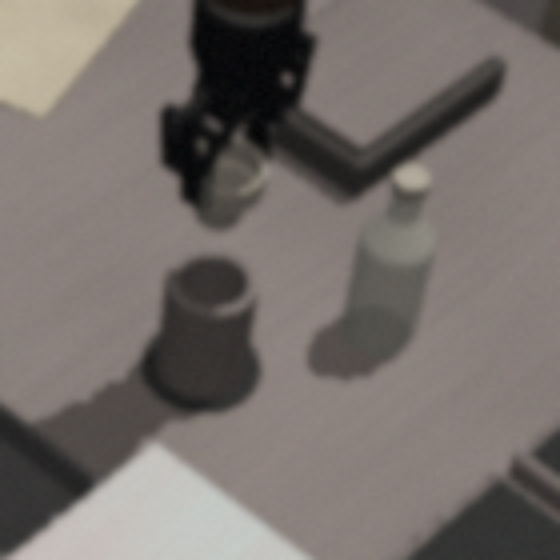

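```bash
python3 -m jog '[[[0.0005,0.001,-0.02],[0,0,0],0.05],[[0,0,-0.03],[0,0,0],0.05],[[0,0,-0.02],[0,0,0],0.05],[[0,0,-0.015],[0,0,0],0.05],[[0,0,-0.006],[0,0,0],0.05],[[0,0,0],[0,0,0],0.05],[[0,0,0],[0,0,0],0.05]]'
python3 -m jog '[[[0,0,-0.003],[0,0,0],0.05],[[0,0,0],[0,0,0],0.05],[[0,0,0],[0,0,0],0.05]]'
python3 -m jog '[[[0,0,-0.002],[0,0,0],0.05],[[0,0,0],[0,0,0],0.05],[[0,0,0],[0,0,0],0.05]]'
```

```text
time: 33.9
tcp_pos: [0.5407, 0.3275, 0.108]
tool_rot: [-0.009, 1.0, 0.0, 0.001]
wrist_force: [-0.6, 0.8, -1.0]
gripper_width: 0.7
finger_force: 65.0
time: 34.2
tcp_pos: [0.5403, 0.3275, 0.1041]
tool_rot: [-0.009, 1.0, 0.0, 0.0]
wrist_force: [-0.9, -0.7, -1.4]
gripper_width: 0.699
finger_force: 65.0
time: 34.5
tcp_pos: [0.5401, 0.3274, 0.1017]
tool_rot: [-0.009, 1.0, -0.0, -0.0]
wrist_force: [-0.6, 0.3, -0.9]
gripper_width: 0.703
finger_force: 65.0
```

```bash
python3 -m jog '[[[0,0,-0.0015],[0,0,0],0.05],[[0,0,0],[0,0,0],0.05],[[0,0,0],[0,0,0],0.05]]'
python3 -m jog '[[[0,0,-0.001],[0,0,0],0.05],[[0,0,0],[0,0,0],0.05],[[0,0,0],[0,0,0],0.05]]'
python3 -m jog '[[[0,0,-0.001],[0,0,0],0.05],[[0,0,0],[0,0,0],0.05],[[0,0,0],[0,0,0],0.05]]'
```

```text
time: 34.8
tcp_pos: [0.5402, 0.3275, 0.1003]
tool_rot: [-0.009, 1.0, 0.0, 0.0]
wrist_force: [0.5, 0.1, 0.1]
gripper_width: 0.7
finger_force: 65.0
time: 35.1
tcp_pos: [0.5402, 0.3275, 0.1003]
tool_rot: [-0.009, 1.0, 0.0, 0.0]
wrist_force: [-1.8, -1.3, 5.0]
gripper_width: 0.704
finger_force: 65.6
time: 35.4
tcp_pos: [0.5403, 0.3275, 0.1002]
tool_rot: [-0.009, 1.0, 0.0, 0.001]
wrist_force: [-4.6, -2.2, 11.7]
gripper_width: 0.704
finger_force: 66.1
```

Seated at exactly the expected height. Release, rise, and look at the drawer again.

```bash
python3 -m jog '[[[0,0,0.001],[0,0,0],0.074],[[0,0,0],[0,0,0],0.074],[[0,0,0],[0,0,0],0.074],[[0,0,0],[0,0,0],0.074],[[0,0,0.01],[0,0,0],0.074],[[0,0,0.03],[0,0,0],0.074],[[0,0,0.03],[0,0,0],0.074],[[0,0,0.04],[0,0,0],0.074],[[0,-0.04,0.02],[0,0,0],0.074],[[0,-0.04,0],[0,0,0],0.074],[[0,0,0],[0,0,0],0.074],[[0,0,0],[0,0,0],0.074]]'
cat > stack.py <<'E'
from m import *
for n in("top","scene"):
    f=r.grab_frame(n); X=cloud(f).reshape(-1,3); C=f["img"].reshape(-1,3).astype(int)
    k=X[(abs(X[:,0]-.541)<.045)&(abs(X[:,1]-.327)<.045)&(C.min(1)>75)&(X[:,2]>.09)&(X[:,2]<.24)]
    zt=np.percentile(k[:,2],95); k=k[abs(k[:,2]-zt)<.006]; print(n,"stack top",len(k),circ(k).round(4),((k.min(0)+k.max(0))/2).round(4),np.ptp(k,0).round(3),"z",zt.round(4))
    h=k-k.mean(0); print(" tilt plane",np.linalg.lstsq(np.c_[h[:,:2],np.ones(len(h))],h[:,2],rcond=None)[0].round(3))
E
python3 stack.py; python3 look.py d2.png
```

```text
time: 36.6
tcp_pos: [0.5404, 0.2468, 0.2302]
tool_rot: [-0.009, 1.0, 0.0, 0.0]
wrist_force: [0.1, 0.2, -0.2]
gripper_width: 0.87
finger_force: 0.0
cup1 0.75 [328, 199, 25, 21] fit [ 0.5899 -0.1495  0.0289] box [ 0.5868 -0.1483  0.0693] [0.065 0.077 0.01 ] z 0.0701
cup1 0.7 [341, 219, 27, 25] fit [ 0.5314 -0.1913  0.0292] box [ 0.5351 -0.1828  0.0692] [0.068 0.077 0.01 ] z 0.07
cup1 0.58 [309, 219, 23, 24] fit [ 0.5295 -0.0982  0.0288] box [ 0.5337 -0.1     0.0708] [0.069 0.063 0.013] z 0.07
jar 0.52 [270, 221, 21, 18] fit [ 0.5263 -0.0007  0.0161] box [ 0.5269 -0.0015  0.073 ] [0.045 0.045 0.01 ] z 0.0727
drawer_handle 0.91 [219, 191, 168, 86] fit [-0.0302 -0.1675  0.5818] box [ 0.5533 -0.0476  0.071 ] [0.167 0.427 0.014] z 0.0709
bar [ 0.4291 -0.0504  0.0859] 335
panel [0.4597 0.4672 0.4747]Traceback (most recent call last):
  File "stack.py", line 5, in <module>
    zt=np.percentile(k[:,2],95); k=k[abs(k[:,2]-zt)<.006]; print(n,"stack top",len(k),circ(k).round(4),((k.min(0)+k.max(0))/2).round(4),np.ptp(k,0).round(3),"z",zt.round(4))
    return _quantile_unchecked(
        a, q, axis, out, overwrite_input, method, keepdims, weights)
    return _ureduce(a,
                    func=_quantile_ureduce_func,
    ...<5 lines>...
                    overwrite_input=overwrite_input,
                    method=method)
    r = func(a, **kwargs)
    result = _quantile(arr,
                       quantiles=q,
    ...<2 lines>...
                       out=out,
                       weights=wgt)
    slices_having_nans = np.isnan(arr[-1, ...])
                                  ~~~^^^^^^^^^
IndexError: index -1 is out of bounds for axis 0 with size 0
```

```bash
python3 -m jog '[[[-0.0015,-0.0431,0],[0,0,0],0.074],[[-0.0014,-0.0431,0],[0,0,0],0.074],[[-0.0014,-0.0431,0],[0,0,0],0.074],[[-0.0014,-0.0431,0],[0,0,0],0.074],[[-0.0014,-0.0431,0],[0,0,0],0.074],[[-0.0014,-0.0431,0],[0,0,0],0.074],[[-0.0014,-0.0431,0],[0,0,0],0.074],[[-0.0014,-0.0431,0],[0,0,0],0.074],[[0,0,0],[0,0,0],0.074],[[0,0,0],[0,0,0],0.074],[[0,0,0],[0,0,0],0.074]]'; python3 stack.py
```

```text
time: 37.95
tcp_pos: [0.5291, -0.0964, 0.2291]
tool_rot: [-0.01, 1.0, 0.0, -0.0]
wrist_force: [0.5, 0.1, 0.3]
gripper_width: 0.867
finger_force: 0.0
top stack top 128 [0.539  0.3285 0.0288] [0.539  0.3286 0.1206] [0.058 0.061 0.008] z 0.1227
 tilt plane [0.025 0.002 0.   ]
scene stack top 87 [0.5389 0.3269 0.0286] [0.5382 0.3275 0.1212] [0.061 0.061 0.009] z 0.1225
 tilt plane [-0.016 -0.013 -0.   ]
```

```bash
python3 -m jog '[[[0.0005,-0.0018,-0.03],[0,0,0],0.074],[[0,0,-0.03],[0,0,0],0.074],[[0,0,-0.03],[0,0,0],0.074],[[0,0,-0.03],[0,0,0],0.074],[[0,0,-0.03],[0,0,0],0.074],[[0,0,-0.02],[0,0,0],0.074],[[0,0,-0.01],[0,0,0],0.074],[[0,0,0],[0,0,0],0.074],[[0,0,0],[0,0,0],0.074]]'
python3 -m jog '[[[0,0,0],[0,0,0],0.05],[[0,0,0],[0,0,0],0.05],[[0,0,0],[0,0,0],0.05],[[0,0,0],[0,0,0],0.05],[[0,0,0],[0,0,0],0.05]]'
```

```text
time: 38.95
tcp_pos: [0.5299, -0.0988, 0.0503]
tool_rot: [-0.01, 1.0, -0.0, 0.001]
wrist_force: [0.7, -0.2, 0.2]
gripper_width: 0.869
finger_force: 0.0
time: 39.45
tcp_pos: [0.5307, -0.0992, 0.0515]
tool_rot: [-0.009, 1.0, -0.0, 0.002]
wrist_force: [-0.7, 0.8, 6.6]
gripper_width: 0.694
finger_force: 64.9
```

```bash
python3 -m jog '[[[0,0,0.01],[0,0,0],0.05],[[0,0,0.025],[0,0,0],0.05],[[0,0,0.03],[0,0,0],0.05],[[0,0,0.03],[0,0,0],0.05],[[0,0,0.03],[0,0,0],0.05],[[0,0,0.03],[0,0,0],0.05],[[0.0009,0.0267,0.015],[0,0,0],0.05],[[0.0009,0.04,0],[0,0,0],0.05],[[0.0009,0.04,0],[0,0,0],0.05],[[0.0009,0.04,0],[0,0,0],0.05],[[0.0009,0.04,0],[0,0,0],0.05],[[0.0009,0.04,0],[0,0,0],0.05]]'
python3 -m jog '[[[0.0009,0.04,0],[0,0,0],0.05],[[0.0009,0.04,0],[0,0,0],0.05],[[0.0009,0.04,0],[0,0,0],0.05],[[0.0009,0.04,0],[0,0,0],0.05],[[0.0003,0.04,0],[0,0,0],0.05],[[0,0,0],[0,0,0],0.05],[[0,0,0],[0,0,0],0.05],[[0,0,0],[0,0,0],0.05]]'; python3 held.py .02
```

```text
time: 40.65
tcp_pos: [0.5346, 0.1291, 0.2206]
tool_rot: [-0.009, 1.0, 0.0, 0.001]
wrist_force: [0.9, 0.5, -0.5]
gripper_width: 0.694
finger_force: 64.7
time: 41.45
tcp_pos: [0.5388, 0.3268, 0.22]
tool_rot: [-0.009, 1.0, -0.0, 0.0]
wrist_force: [0.1, 0.2, -1.4]
gripper_width: 0.691
finger_force: 71.2
tcp [0.5388 0.3268 0.22  ]
scene held 71 [0.5412 0.3257 0.0256] [0.5446 0.3278 0.2312] [0.5688 0.3542 0.2444]
top held 90 [0.538  0.3247 0.0273] [0.5375 0.3216 0.2304] [0.5682 0.341  0.2424]
```

```bash
python3 -m jog '[[[0.0003,0.001,-0.02],[0,0,0],0.05],[[0,0,-0.03],[0,0,0],0.05],[[0,0,-0.02],[0,0,0],0.05],[[0,0,-0.015],[0,0,0],0.05],[[0,0,-0.007],[0,0,0],0.05],[[0,0,0],[0,0,0],0.05],[[0,0,0],[0,0,0],0.05]]'
python3 -m jog '[[[0,0,-0.003],[0,0,0],0.05],[[0,0,0],[0,0,0],0.05],[[0,0,0],[0,0,0],0.05]]'
python3 -m jog '[[[0,0,-0.002],[0,0,0],0.05],[[0,0,0],[0,0,0],0.05],[[0,0,0],[0,0,0],0.05]]'
python3 -m jog '[[[0,0,-0.001],[0,0,0],0.05],[[0,0,0],[0,0,0],0.05],[[0,0,0],[0,0,0],0.05]]'
```

```text
time: 42.25
tcp_pos: [0.5394, 0.3286, 0.1285]
tool_rot: [-0.009, 1.0, 0.0, 0.001]
wrist_force: [-0.5, 0.6, -0.4]
gripper_width: 0.692
finger_force: 71.3
time: 42.55
tcp_pos: [0.5391, 0.3287, 0.1246]
tool_rot: [-0.009, 1.0, 0.0, 0.0]
wrist_force: [-0.4, -0.2, -0.7]
gripper_width: 0.688
finger_force: 71.3
time: 42.85
tcp_pos: [0.5389, 0.3285, 0.1222]
tool_rot: [-0.009, 1.0, -0.0, -0.0]
wrist_force: [-0.2, -0.9, -0.5]
gripper_width: 0.688
finger_force: 71.3
time: 43.15
tcp_pos: [0.5391, 0.3286, 0.1217]
tool_rot: [-0.009, 1.0, 0.0, 0.0]
wrist_force: [-0.9, 0.0, 2.3]
gripper_width: 0.69
finger_force: 71.7
```

```bash
python3 -m jog '[[[0,0,-0.001],[0,0,0],0.05],[[0,0,0.001],[0,0,0],0.074],[[0,0,0],[0,0,0],0.074],[[0,0,0],[0,0,0],0.074],[[0,0,0],[0,0,0],0.074],[[0,0,0.01],[0,0,0],0.074],[[0,0,0.03],[0,0,0],0.074],[[0,0,0.03],[0,0,0],0.074],[[0,0,0.04],[0,0,0],0.074],[[0,-0.04,0.01],[0,0,0],0.074],[[0,-0.04,0],[0,0,0],0.074],[[0,0,0],[0,0,0],0.074]]'
python3 look.py d3.png
python3 -m jog '[[[-0.0008,-0.04,0],[0,0,0],0.074],[[-0.0008,-0.04,0],[0,0,0],0.074],[[-0.0008,-0.04,0],[0,0,0],0.074],[[-0.0008,-0.04,0],[0,0,0],0.074],[[-0.0008,-0.04,0],[0,0,0],0.074],[[-0.0008,-0.04,0],[0,0,0],0.074],[[-0.0008,-0.04,0],[0,0,0],0.074],[[-0.0008,-0.04,0],[0,0,0],0.074],[[-0.0008,-0.04,0],[0,0,0],0.074],[[-0.0004,-0.04,0],[0,0,0],0.074],[[0,-0.04,0],[0,0,0],0.074],[[0,0,0],[0,0,0],0.074]]'; python3 stack.py
```

```text
time: 44.35
tcp_pos: [0.5393, 0.2452, 0.2435]
tool_rot: [-0.008, 1.0, 0.0, 0.001]
wrist_force: [0.1, 0.3, 0.5]
gripper_width: 0.864
finger_force: 0.0
cup1 0.86 [328, 198, 24, 21] fit [ 0.5907 -0.1495  0.0288] box [ 0.5901 -0.1517  0.0694] [0.063 0.064 0.01 ] z 0.0702
cup1 0.58 [341, 217, 29, 26] fit [ 0.5319 -0.1912  0.0293] box [ 0.5379 -0.183   0.07  ] [0.073 0.078 0.011] z 0.0703
jar 0.53 [272, 221, 22, 19] fit [ 0.5267 -0.0009  0.0161] box [ 0.5269 -0.0015  0.0724] [0.045 0.045 0.009] z 0.0723
drawer_handle 0.59 [219, 189, 168, 87] fit [ 0.341  -0.119   0.2246] box [ 0.5536 -0.0446  0.0708] [0.167 0.434 0.013] z 0.0712
bar [ 0.4285 -0.0513  0.0861] 321
panel [0.4596 0.4672 0.4747]
time: 45.75
tcp_pos: [0.5316, -0.1945, 0.2404]
tool_rot: [-0.008, 1.0, -0.0, -0.001]
wrist_force: [-0.2, 0.6, -0.2]
gripper_width: 0.874
finger_force: 0.0
top stack top 142 [0.538  0.3294 0.0288] [0.5373 0.3297 0.1416] [0.059 0.06  0.01 ] z 0.1424
 tilt plane [-0.004 -0.01  -0.   ]
scene stack top 80 [0.5378 0.3279 0.0293] [0.5381 0.3277 0.1426] [0.062 0.067 0.011] z 0.143
 tilt plane [ 0.024 -0.004 -0.   ]
```

```bash
python3 -m jog '[[[0,0.002,-0.03],[0,0,0],0.074],[[0,0,-0.03],[0,0,0],0.074],[[0,0,-0.03],[0,0,0],0.074],[[0,0,-0.03],[0,0,0],0.074],[[0,0,-0.03],[0,0,0],0.074],[[0,0,0],[0,0,0],0.074],[[0,0,0],[0,0,0],0.074]]'; python3 look.py d4.png | head -3
```

```text
time: 46.55
tcp_pos: [0.5316, -0.1883, 0.0919]
tool_rot: [-0.01, 1.0, 0.0, -0.0]
wrist_force: [0.2, -0.3, -0.1]
gripper_width: 0.869
finger_force: 0.0
cup1 0.64 [136, 210, 26, 26] 2
cup1 0.61 [326, 197, 27, 24] fit [ 0.5904 -0.1497  0.029 ] box [ 0.5875 -0.152   0.07  ] [0.068 0.065 0.012] z 0.0702
cup1 0.54 [156, 213, 7, 18] 0
```

```bash
python3 -m jog '[[[0,-0.0028,-0.015],[0,0,0],0.074],[[0,0,-0.015],[0,0,0],0.074],[[0,0,-0.012],[0,0,0],0.074],[[0,0,0],[0,0,0],0.074],[[0,0,0],[0,0,0],0.074]]'
python3 -m jog '[[[0,0,0],[0,0,0],0.05],[[0,0,0],[0,0,0],0.05],[[0,0,0],[0,0,0],0.05],[[0,0,0],[0,0,0],0.05],[[0,0,0],[0,0,0],0.05]]'
```

```text
time: 47.25
tcp_pos: [0.531, -0.1922, 0.0487]
tool_rot: [-0.009, 1.0, 0.0, -0.001]
wrist_force: [-0.0, 0.1, 0.2]
gripper_width: 0.869
finger_force: 0.0
time: 47.75
tcp_pos: [0.5322, -0.1925, 0.0506]
tool_rot: [-0.009, 1.0, -0.0, 0.001]
wrist_force: [0.7, 0.2, 6.3]
gripper_width: 0.708
finger_force: 65.2
```

```bash
python3 -m jog '[[[0,0,0.01],[0,0,0],0.05],[[0,0,0.025],[0,0,0],0.05],[[0,0,0.03],[0,0,0],0.05],[[0,0,0.03],[0,0,0],0.05],[[0,0,0.03],[0,0,0],0.05],[[0,0,0.03],[0,0,0],0.05],[[0,0,0.035],[0,0,0],0.05],[[0.0006,0.04,0],[0,0,0],0.05],[[0.0006,0.04,0],[0,0,0],0.05],[[0.0006,0.04,0],[0,0,0],0.05],[[0.0006,0.04,0],[0,0,0],0.05],[[0.0006,0.04,0],[0,0,0],0.05]]'
python3 -m jog '[[[0.0006,0.04,0],[0,0,0],0.05],[[0.0006,0.04,0],[0,0,0],0.05],[[0.0006,0.04,0],[0,0,0],0.05],[[0.0006,0.04,0],[0,0,0],0.05],[[0.0006,0.04,0],[0,0,0],0.05],[[0.0006,0.04,0],[0,0,0],0.05],[[0.0006,0.03,0],[0,0,0],0.05],[[0.0006,0.01,0],[0,0,0],0.05],[[0,0,0],[0,0,0],0.05],[[0,0,0],[0,0,0],0.05],[[0,0,0],[0,0,0],0.05]]'; python3 held.py .02
```

```text
time: 48.95
tcp_pos: [0.5339, 0.0092, 0.2399]
tool_rot: [-0.009, 1.0, -0.0, 0.0]
wrist_force: [1.8, 0.3, -0.8]
gripper_width: 0.699
finger_force: 64.9
time: 50.05
tcp_pos: [0.5393, 0.2865, 0.2397]
tool_rot: [-0.009, 1.0, -0.0, 0.0]
wrist_force: [-0.1, -0.3, 0.7]
gripper_width: 0.699
finger_force: 64.9
tcp [0.5393 0.2865 0.2397]
scene held 82 [0.5404 0.2866 0.0265] [0.5385 0.2918 0.2513] [0.5695 0.3207 0.2647]
top held 86 [0.5385 0.2852 0.0274] [0.5383 0.2785 0.2504] [0.5689 0.297  0.2624]
```

```bash
python3 -m jog '[[[0,0.0205,0],[0,0,0],0.05],[[0,0.021,0],[0,0,0],0.05],[[0,0,0],[0,0,0],0.05],[[0,0,0],[0,0,0],0.05],[[0,0,-0.03],[0,0,0],0.05],[[0,0,-0.03],[0,0,0],0.05],[[0,0,-0.025],[0,0,0],0.05],[[0,0,-0.008],[0,0,0],0.05],[[0,0,0],[0,0,0],0.05],[[0,0,0],[0,0,0],0.05]]'
python3 -m jog '[[[0,0,-0.003],[0,0,0],0.05],[[0,0,0],[0,0,0],0.05],[[0,0,0],[0,0,0],0.05]]'
python3 -m jog '[[[0,0,-0.002],[0,0,0],0.05],[[0,0,0],[0,0,0],0.05],[[0,0,0],[0,0,0],0.05]]'
python3 -m jog '[[[0,0,-0.001],[0,0,0],0.05],[[0,0,0],[0,0,0],0.05],[[0,0,0],[0,0,0],0.05]]'
```

```text
time: 51.15
tcp_pos: [0.5397, 0.329, 0.1479]
tool_rot: [-0.009, 1.0, 0.0, 0.001]
wrist_force: [0.5, 1.1, -0.9]
gripper_width: 0.707
finger_force: 65.0
time: 51.45
tcp_pos: [0.5394, 0.3294, 0.1439]
tool_rot: [-0.009, 1.0, 0.0, 0.0]
wrist_force: [0.8, -0.5, -1.4]
gripper_width: 0.703
finger_force: 65.0
time: 51.75
tcp_pos: [0.5391, 0.3292, 0.1412]
tool_rot: [-0.009, 1.0, -0.0, -0.0]
wrist_force: [-0.6, 0.3, -0.4]
gripper_width: 0.703
finger_force: 65.0
time: 52.05
tcp_pos: [0.5393, 0.3293, 0.1406]
tool_rot: [-0.009, 1.0, 0.0, 0.0]
wrist_force: [-0.1, -0.4, 2.1]
gripper_width: 0.702
finger_force: 65.2
```

```bash
python3 -m jog '[[[0,0,-0.001],[0,0,0],0.05],[[0,0,0.001],[0,0,0],0.074],[[0,0,0],[0,0,0],0.074],[[0,0,0],[0,0,0],0.074],[[0,0,0],[0,0,0],0.074],[[0,0,0.01],[0,0,0],0.074],[[0,0,0.03],[0,0,0],0.074],[[0,0,0.03],[0,0,0],0.074],[[0,0,0.04],[0,0,0],0.074],[[0,-0.04,0.01],[0,0,0],0.074],[[0,-0.04,0],[0,0,0],0.074],[[0,0,0],[0,0,0],0.074]]'
python3 look.py d5.png
python3 -m jog '[[[0.005,-0.04,0],[0,0,0],0.074],[[0.005,-0.04,0],[0,0,0],0.074],[[0.005,-0.04,0],[0,0,0],0.074],[[0.005,-0.04,0],[0,0,0],0.074],[[0.005,-0.04,0],[0,0,0],0.074],[[0.005,-0.04,0],[0,0,0],0.074],[[0.005,-0.04,0],[0,0,0],0.074],[[0.005,-0.04,0],[0,0,0],0.074],[[0.005,-0.04,0],[0,0,0],0.074],[[0.006,-0.038,0],[0,0,0],0.074],[[0,0,0],[0,0,0],0.074],[[0,0,0],[0,0,0],0.074]]'; python3 stack.py
```

```text
time: 53.25
tcp_pos: [0.5395, 0.2459, 0.2625]
tool_rot: [-0.008, 1.0, 0.0, 0.001]
wrist_force: [-0.3, 0.4, 1.0]
gripper_width: 0.865
finger_force: 0.0
cup1 0.69 [328, 197, 27, 22] fit [ 0.5911 -0.1493  0.0287] box [ 0.5911 -0.1492  0.0703] [0.061 0.059 0.013] z 0.0703
jar 0.57 [273, 221, 20, 20] fit [ 0.5271 -0.0008  0.0162] box [ 0.5269 -0.0015  0.0721] [0.045 0.045 0.011] z 0.0725
drawer_handle 0.8 [215, 191, 170, 85] fit [ 0.5535 -0.0784  0.0855] box [ 0.5545 -0.0441  0.0708] [0.166 0.433 0.014] z 0.0717
bar [ 0.4326 -0.047   0.0856] 295
panel [0.4597 0.4672 0.4747]
time: 54.65
tcp_pos: [0.5905, -0.1487, 0.2596]
tool_rot: [-0.009, 1.0, 0.0, -0.001]
wrist_force: [0.1, -0.2, 0.3]
gripper_width: 0.867
finger_force: 0.0
top stack top 144 [0.5384 0.3301 0.0288] [0.5381 0.3296 0.1608] [0.06  0.06  0.009] z 0.1625
 tilt plane [ 0.001 -0.003  0.   ]
scene stack top 88 [0.5384 0.3285 0.0285] [0.5386 0.3289 0.162 ] [0.064 0.066 0.011] z 0.1625
 tilt plane [ 0.004 -0.007  0.   ]
```

```bash
python3 -m jog '[[[0.0003,-0.0008,-0.03],[0,0,0],0.074],[[0,0,-0.03],[0,0,0],0.074],[[0,0,-0.03],[0,0,0],0.074],[[0,0,-0.03],[0,0,0],0.074],[[0,0,-0.03],[0,0,0],0.074],[[0,0,-0.02],[0,0,0],0.074],[[0,0,-0.02],[0,0,0],0.074],[[0,0,-0.01],[0,0,0],0.074],[[0,0,-0.01],[0,0,0],0.074],[[0,0,0],[0,0,0],0.074],[[0,0,0],[0,0,0],0.074]]'
python3 -m jog '[[[0,0,0],[0,0,0],0.05],[[0,0,0],[0,0,0],0.05],[[0,0,0],[0,0,0],0.05],[[0,0,0],[0,0,0],0.05],[[0,0,0],[0,0,0],0.05]]'
```

```text
time: 55.85
tcp_pos: [0.5909, -0.1494, 0.0511]
tool_rot: [-0.009, 1.0, -0.0, 0.0]
wrist_force: [-0.8, -0.9, 0.6]
gripper_width: 0.866
finger_force: 0.0
time: 56.35
tcp_pos: [0.5916, -0.1498, 0.0523]
tool_rot: [-0.009, 1.0, -0.0, 0.002]
wrist_force: [-1.4, 0.7, 7.1]
gripper_width: 0.698
finger_force: 64.9
```

```bash
python3 -m jog '[[[0,0,0.01],[0,0,0],0.05],[[0,0,0.02],[0,0,0],0.05],[[0,0,0.03],[0,0,0],0.05],[[0,0,0.03],[0,0,0],0.05],[[0,0,0.03],[0,0,0],0.05],[[0,0,0.03],[0,0,0],0.05],[[0,0,0.03],[0,0,0],0.05],[[0,0,0.03],[0,0,0],0.05]]'
python3 -m jog '[[[-0.0043,0.0398,0],[0,0,0],0.05],[[-0.0043,0.0398,0],[0,0,0],0.05],[[-0.0043,0.0398,0],[0,0,0],0.05],[[-0.0043,0.0398,0],[0,0,0],0.05],[[-0.0043,0.0398,0],[0,0,0],0.05],[[-0.0043,0.0398,0],[0,0,0],0.05],[[-0.0043,0.0398,0],[0,0,0],0.05],[[-0.0043,0.0398,0],[0,0,0],0.05],[[-0.0043,0.0398,0],[0,0,0],0.05],[[-0.0043,0.0398,0],[0,0,0],0.05],[[-0.0043,0.0398,0],[0,0,0],0.05],[[-0.0043,0.0398,0],[0,0,0],0.05]]'
python3 -m jog '[[[0,0,0],[0,0,0],0.05],[[0,0,0],[0,0,0],0.05],[[0,0,0],[0,0,0],0.05]]'; python3 held.py .02
```

```text
time: 57.15
tcp_pos: [0.5902, -0.1496, 0.2625]
tool_rot: [-0.009, 1.0, -0.0, 0.0]
wrist_force: [0.6, 0.2, -0.8]
gripper_width: 0.696
finger_force: 64.8
time: 58.35
tcp_pos: [0.5383, 0.3295, 0.2613]
tool_rot: [-0.009, 1.0, 0.0, 0.0]
wrist_force: [0.4, 1.1, -0.2]
gripper_width: 0.699
finger_force: 64.8
time: 58.65
tcp_pos: [0.539, 0.3273, 0.2608]
tool_rot: [-0.009, 1.0, -0.0, 0.0]
wrist_force: [0.1, 0.1, -0.8]
gripper_width: 0.696
finger_force: 64.9
tcp [0.539  0.3273 0.2608]
scene held 65 [0.5407 0.3264 0.0275] [0.5401 0.3361 0.2714] [0.5719 0.3715 0.2835]
top held 107 [0.539  0.3259 0.0277] [0.5388 0.322  0.271 ] [0.5686 0.342  0.2829]
```

```bash
python3 -m jog '[[[-0.001,0.0012,0],[0,0,0],0.05],[[0,0,-0.03],[0,0,0],0.05],[[0,0,-0.03],[0,0,0],0.05],[[0,0,-0.025],[0,0,0],0.05],[[0,0,-0.007],[0,0,0],0.05],[[0,0,0],[0,0,0],0.05],[[0,0,0],[0,0,0],0.05]]'
python3 -m jog '[[[0,0,-0.003],[0,0,0],0.05],[[0,0,0],[0,0,0],0.05],[[0,0,0],[0,0,0],0.05]]'
python3 -m jog '[[[0,0,-0.002],[0,0,0],0.05],[[0,0,0],[0,0,0],0.05],[[0,0,0],[0,0,0],0.05]]'
python3 -m jog '[[[0,0,-0.0015],[0,0,0],0.05],[[0,0,0],[0,0,0],0.05],[[0,0,0],[0,0,0],0.05]]'
```

```text
time: 59.45
tcp_pos: [0.5383, 0.3292, 0.1699]
tool_rot: [-0.009, 1.0, 0.0, 0.001]
wrist_force: [-0.4, -0.1, -0.6]
gripper_width: 0.698
finger_force: 64.9
time: 59.75
tcp_pos: [0.538, 0.3294, 0.1658]
tool_rot: [-0.009, 1.0, 0.0, 0.0]
wrist_force: [-0.5, -0.1, -0.8]
gripper_width: 0.697
finger_force: 64.9
time: 60.05
tcp_pos: [0.5378, 0.3292, 0.1632]
tool_rot: [-0.009, 1.0, -0.0, -0.0]
wrist_force: [-0.1, -0.1, -1.3]
gripper_width: 0.698
finger_force: 64.9
time: 60.35
tcp_pos: [0.538, 0.3293, 0.1623]
tool_rot: [-0.009, 1.0, 0.0, 0.0]
wrist_force: [-0.6, -0.6, 4.5]
gripper_width: 0.695
finger_force: 65.3
```

```bash
python3 -m jog '[[[0,0,0.001],[0,0,0],0.074],[[0,0,0],[0,0,0],0.074],[[0,0,0],[0,0,0],0.074],[[0,0,0],[0,0,0],0.074],[[0,0,0.01],[0,0,0],0.074],[[0,0,0.03],[0,0,0],0.074],[[0,0,0.04],[0,0,0],0.074],[[0,0,0.04],[0,0,0],0.074],[[0,0,0],[0,0,0],0.074],[[0,0,0],[0,0,0],0.074]]'
python3 -m jog '[[[-0.0098,-0.0316,0],[0,0,-0.131],0.026],[[-0.0098,-0.0316,0],[0,0,-0.131],0.026],[[-0.0098,-0.0316,0],[0,0,-0.131],0.026],[[-0.0098,-0.0316,0],[0,0,-0.131],0.026],[[-0.0098,-0.0316,0],[0,0,-0.131],0.026],[[-0.0098,-0.0316,0],[0,0,-0.131],0.026],[[-0.0098,-0.0316,0],[0,0,-0.131],0.026],[[-0.0098,-0.0316,0],[0,0,-0.131],0.026],[[-0.0098,-0.0316,0],[0,0,-0.131],0.026],[[-0.0098,-0.0316,0],[0,0,-0.131],0.026],[[-0.0098,-0.0316,0],[0,0,-0.131],0.026],[[-0.0098,-0.0316,0],[0,0,-0.131],0.026]]'
python3 -m jog '[[[0,0,0],[0,0,0],0.026],[[0,0,0],[0,0,0],0.026]]'
python3 stack.py; python3 look.py d6.png
python3 - <<'E'
from m import *
f=r.grab_frame("scene"); save(f,"s6.png",(190,60,430,300),2.5)
for d in r.recognise("cup1",f): print(d)
E
```

```text
time: 61.35
tcp_pos: [0.5383, 0.3295, 0.2845]
tool_rot: [-0.009, 1.0, 0.001, 0.001]
wrist_force: [-0.0, 0.0, -0.1]
gripper_width: 0.862
finger_force: 0.0
time: 62.55
tcp_pos: [0.4192, -0.0511, 0.2818]
tool_rot: [0.703, 0.711, -0.0, -0.001]
wrist_force: [0.6, -0.7, -0.0]
gripper_width: 0.306
finger_force: 0.0
time: 62.75
tcp_pos: [0.4199, -0.0504, 0.2821]
tool_rot: [0.701, 0.713, -0.0, -0.0]
wrist_force: [-0.2, 0.1, 0.1]
gripper_width: 0.305
finger_force: 0.0
top stack top 158 [0.5378 0.3301 0.0287] [0.5377 0.33   0.1808] [0.059 0.061 0.008] z 0.1825
 tilt plane [-0.005 -0.001 -0.   ]
scene stack top 93 [0.5382 0.3289 0.0288] [0.5384 0.3283 0.1811] [0.065 0.066 0.009] z 0.1827
 tilt plane [ 0.008 -0.002 -0.   ]
cup1 0.66 [132, 208, 28, 30] 1
cup1 0.6 [162, 222, 0, 4] 0
jar 0.67 [272, 220, 23, 16] fit [ 0.5286 -0.0007  0.0158] box [ 0.5295 -0.0014  0.0716] [0.04  0.045 0.012] z 0.0726
drawer_handle 0.16 [215, 78, 176, 194] fit [ 0.6176 -0.1142  0.1463] box [ 0.5556 -0.0468  0.071 ] [0.164 0.427 0.014] z 0.0723
bar [ 0.4432 -0.0244  0.084 ] 189
panel [0.4596 0.4673 0.4749]
{'bbox': [336.4, 115.5, 20.5, 17.7], 'conf': 0.91}
{'bbox': [333.9, 139.6, 14.4, 7.2], 'conf': 0.4}
```

View pics/s6.png

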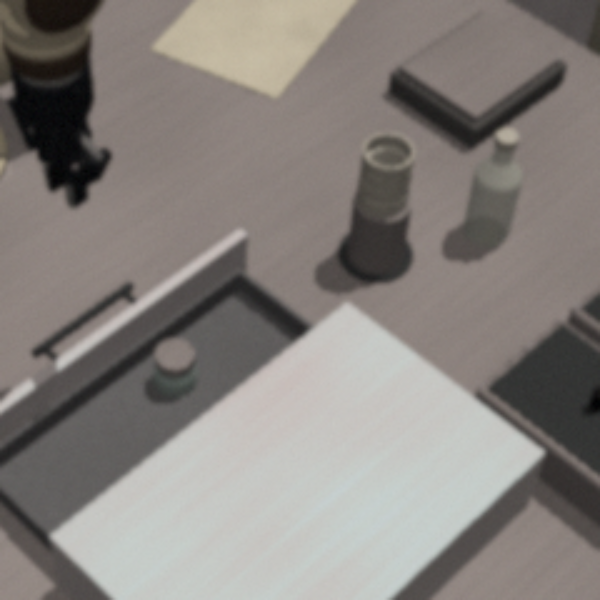

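Four cups sit in a straight stack in the holder, crop (385,190), with the top at z≈0.181. Only the jar is left in the drawer, at (173,365). Now grip the bar and push it shut.

```bash
python3 -m jog '[[[0.0025,0,-0.03],[0,0,0],0.026],[[0,0,-0.03],[0,0,0],0.026],[[0,0,-0.03],[0,0,0],0.026],[[0,0,-0.03],[0,0,0],0.026],[[0,0,-0.03],[0,0,0],0.026],[[0,0,-0.02],[0,0,0],0.026],[[0,0,-0.02],[0,0,0],0.026],[[0,0,-0.01],[0,0,0],0.026],[[0,0,-0.012],[0,0,0],0.026],[[0,0,0],[0,0,0],0.026],[[0,0,0],[0,0,0],0.026]]'
python3 -m jog '[[[0,0,0],[0,0,0],0],[[0,0,0],[0,0,0],0],[[0,0,0],[0,0,0],0],[[0,0,0],[0,0,0],0],[[0,0,0],[0,0,0],0]]'
```

```text
time: 64.25
tcp_pos: [0.423, -0.0499, 0.0713]
tool_rot: [0.701, 0.713, 0.0, 0.0]
wrist_force: [-0.6, 0.4, 0.2]
gripper_width: 0.306
finger_force: 0.0
time: 64.75
tcp_pos: [0.4234, -0.05, 0.0718]
tool_rot: [0.701, 0.713, 0.001, 0.001]
wrist_force: [0.0, 0.8, 6.7]
gripper_width: 0.101
finger_force: 58.9
```

```bash
python3 -m jog '[[[0.007,0.0001,0],[0,0,0],0],[[0.012,0.0002,0],[0,0,0],0],[[0.012,0.0002,0],[0,0,0],0],[[0.012,0.0002,0],[0,0,0],0],[[0.012,0.0002,0],[0,0,0],0],[[0.012,0.0002,0],[0,0,0],0],[[0.012,0.0002,0],[0,0,0],0],[[0.012,0.0002,0],[0,0,0],0],[[0.012,0.0002,0],[0,0,0],0],[[0.012,0.0002,0],[0,0,0],0],[[0.012,0.0002,0],[0,0,0],0],[[0.01,0.0002,0],[0,0,0],0]]'
python3 -m jog '[[[0.007,0.0001,0],[0,0,0],0],[[0.005,0.0001,0],[0,0,0],0],[[0.002,0,0],[0,0,0],0],[[0,0,0],[0,0,0],0],[[0,0,0],[0,0,0],0]]'
python3 -m jog '[[[0.003,0,0],[0,0,0],0],[[0,0,0],[0,0,0],0],[[0,0,0],[0,0,0],0]]'
python3 -m jog '[[[0.002,0,0],[0,0,0],0],[[0,0,0],[0,0,0],0],[[0,0,0],[0,0,0],0]]'
```

```text
time: 65.95
tcp_pos: [0.5608, -0.0475, 0.0718]
tool_rot: [0.701, 0.713, 0.001, 0.0]
wrist_force: [-2.7, 1.1, 7.9]
gripper_width: 0.096
finger_force: 59.3
time: 66.45
tcp_pos: [0.5748, -0.0472, 0.0719]
tool_rot: [0.701, 0.713, 0.001, 0.001]
wrist_force: [2.2, 2.0, 5.9]
gripper_width: 0.101
finger_force: 59.2
time: 66.75
tcp_pos: [0.5776, -0.0472, 0.0719]
tool_rot: [0.701, 0.713, 0.001, 0.001]
wrist_force: [1.8, 2.2, 5.7]
gripper_width: 0.101
finger_force: 59.3
time: 67.05
tcp_pos: [0.5795, -0.0472, 0.0719]
tool_rot: [0.701, 0.713, 0.001, 0.0]
wrist_force: [-0.5, 2.5, 6.9]
gripper_width: 0.102
finger_force: 59.3
```

```bash
python3 -m jog '[[[0.002,0,0],[0,0,0],0],[[0,0,0],[0,0,0],0],[[0,0,0],[0,0,0],0]]'
python3 -m jog '[[[0.002,0,0],[0,0,0],0],[[0,0,0],[0,0,0],0],[[0,0,0],[0,0,0],0]]'
```

```text
time: 67.35
tcp_pos: [0.5805, -0.0471, 0.0718]
tool_rot: [0.701, 0.713, 0.0, -0.0]
wrist_force: [-5.4, 2.3, 9.7]
gripper_width: 0.1
finger_force: 59.7
time: 67.65
tcp_pos: [0.5806, -0.0471, 0.0718]
tool_rot: [0.701, 0.713, -0.001, -0.002]
wrist_force: [-15.9, 1.9, 15.1]
gripper_width: 0.103
finger_force: 60.4
```

```bash
python3 -m jog '[[[-0.001,0,0],[0,0,0],0.026],[[-0.001,0,0],[0,0,0],0.026],[[0,0,0],[0,0,0],0.026],[[0,0,0],[0,0,0],0.026],[[0,0,0.02],[0,0,0],0.026],[[0,0,0.03],[0,0,0],0.026],[[0,0,0.04],[0,0,0],0.026],[[0,0,0.04],[0,0,0],0.026],[[-0.04,0,0.04],[0,0,0],0.026],[[-0.04,0,0.02],[0,0,0],0.026],[[-0.04,0,0],[0,0,0],0.026],[[-0.04,0,0],[0,0,0],0.026]]'
python3 -m jog '[[[-0.04,0,0],[0,0,0],0.026],[[-0.04,0,0],[0,0,0],0.026],[[0,0,0],[0,0,0],0.026],[[0,0,0],[0,0,0],0.026]]'
python3 stack.py
python3 - <<'E'
from m import *
f=r.grab_frame("top"); save(f,"end_top.png"); X=cloud(f).reshape(-1,3)
p=X[(X[:,0]>.55)&(X[:,0]<.68)&(X[:,2]>.097)&(X[:,2]<.106)&(abs(X[:,1]+.04)<.2)]; print("panel",len(p),np.percentile(p[:,0],[2,50,98]))
m=(X[:,0]>.5)&(X[:,0]<.62)&(X[:,2]>.07)&(X[:,2]<.095)&(X[:,1]>-.105)&(X[:,1]<.015)
k=X[m]; b=k[k[:,0]<np.median(k[:,0])+.007]; print("bar",b.mean(0),np.polyfit(b[:,1],b[:,0],1))
C=f["img"].reshape(-1,3).astype(int); m=(abs(X[:,0]-.462)<.04)&(abs(X[:,1]+.401)<.04)&(C[:,0]-C[:,1]<30)
for a in(.09,.11,.18): 
    k=X[m&(X[:,2]>a)&(X[:,2]<a+.02)]; print("brush",a,len(k),k.mean(0).round(4))
E
```

```text
time: 68.85
tcp_pos: [0.4244, -0.0475, 0.2567]
tool_rot: [0.701, 0.713, 0.0, 0.001]
wrist_force: [-0.7, 0.4, 0.2]
gripper_width: 0.306
finger_force: 0.0
time: 69.25
tcp_pos: [0.3454, -0.0476, 0.2567]
tool_rot: [0.701, 0.713, 0.001, 0.001]
wrist_force: [0.4, -0.1, 0.7]
gripper_width: 0.303
finger_force: 0.0
top stack top 157 [0.5378 0.3302 0.0287] [0.5377 0.3301 0.1805] [0.059 0.061 0.009] z 0.1822
 tilt plane [ 0.008 -0.     0.   ]
scene stack top 99 [0.5375 0.3288 0.0289] [0.5375 0.329  0.1819] [0.063 0.064 0.011] z 0.1822
 tilt plane [-0.009 -0.023 -0.   ]
panel 927 [0.61486188 0.62507935 0.6362062 ]
bar [ 0.58246356 -0.04366996  0.08718986] [-0.01993007  0.58159322]
brush 0.09 11 [ 0.4635 -0.3986  0.1021]
brush 0.11 8 [ 0.4638 -0.3987  0.1174]
brush 0.18 59 [ 0.4633 -0.4001  0.1914]
```

View pics/end_top.png

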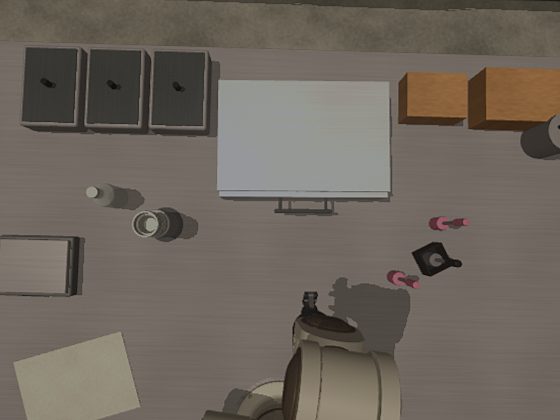

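The drawer is shut, with the bar back at (305,211). The stack is in the holder at (152,224), the brush is in its stand at (435,260), and the bottle is untouched at (100,193).

```bash
python3 -c "
from cell import r
print(r.close_job())"
```

```text
the job is handed in; nothing more can be done
None
```

The job is done and handed in at about 70 s: the holder got two full brush strokes, the brush is upright in its stand, all four cups found are stacked straight in the holder, the jar is still in the drawer, the bottle is untouched and the drawer is pushed shut to its stop.

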